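# Square up a pack of styrene blanks and mark it

### The job

Lay all the grey blanks from the cutting mat flat on the two that lie askew on the edge marker's bed, lengthways towards the marking unit, and tap the stack until every edge is flush and the pack sits tight against the end fence and the side stops. Then stand the steel weight on the middle of the pack and let go of it, and after that press the spring pedal right down to its stop, hold it for a moment and let it come up again. Leave the squared pack on the bed with the weight on it, and do not disturb the paint jar, the dropper bottle or the remote control.

Things in the scene. Friction and masses are not known exactly. Their poses are not given: they have to be found in the camera images.
- blank1: loose blank, plain grey styrene plate 90 (own x) x 56 (own y) x 5 mm (own z), 30 g; origin at the centre of its underside; starts flat on the cutting mat, own x roughly along world x; may be absent
- blank2: loose blank, plain grey styrene plate 90 (own x) x 56 (own y) x 5 mm (own z), 30 g; origin at the centre of its underside; starts flat on the cutting mat, own x roughly along world x; may be absent
- blank3: loose blank, plain grey styrene plate 90 (own x) x 56 (own y) x 5 mm (own z), 30 g; origin at the centre of its underside; starts flat on the cutting mat, own x roughly along world x; may be absent
- blank4: loose blank, plain grey styrene plate 90 (own x) x 56 (own y) x 5 mm (own z), 30 g; origin at the centre of its underside; starts flat on the cutting mat, own x roughly along world x; may be absent
- blank5: loose blank, plain grey styrene plate 90 (own x) x 56 (own y) x 5 mm (own z), 30 g; origin at the centre of its underside; starts flat on the cutting mat, own x roughly along world x; may be absent
- started1: loose blank, plain grey styrene plate 90 (own x) x 56 (own y) x 5 mm (own z), 30 g; origin at the centre of its underside; starts askew on the marker's bed (always there)
- started2: loose blank, plain grey styrene plate 90 (own x) x 56 (own y) x 5 mm (own z), 30 g; origin at the centre of its underside; starts askew on top of started1 (always there)
- mat: fixed black cutting mat 300 (x) x 420 (y) x 3 mm lying on the table; origin at the centre of its underside
- marker: fixed edge marker; origin on the table under the centre of its aluminium bed, 180 (x) x 150 (y) mm, top at z = 12 mm, open on its -x and -y sides. A dark steel end fence and two side stops stand 40 mm above the bed (see their points). Beyond the end fence stands the white marking unit: x = 95 to 195, y = -38 to 82 mm, 57 mm high
- end_fence (a point): point on the face (facing -x) of the end fence at bed height, with a narrow glass window above it, (65, 22, 12) mm in the marker's frame; the fence is 12 mm thick and 112 mm long, from y = -50 to 62 mm in the marker's frame
- side_stops (a point): point midway between the two side stops, on the plane of their faces (facing -y) at bed height, (20, 50, 12) mm in the marker's frame; each stop is 16 (x) x 14 (y) mm, centred 34 mm to either side in x, which leaves 52 mm free between them, enough for a finger
- pack (a point): point on the bed's top surface, at (20, 22, 12) mm in the marker's frame and with the same axes: the centre of a blank's underside when that blank lies squared against the end fence (+x) and the side stops (+y), its length along x
- weight: loose steel hold-down weight, 0.36 kg: a disc 50 mm across and 22 mm high with a round upright knob on it 22 mm across and 24 mm high (46 mm in all); origin at the centre of its underside; stands on the table at the left
- pedal_base: fixed black base of the spring pedal, 125 (x) x 88 (y) x 10 mm; origin at the centre of its underside; the pedal is hinged at its +x end, 50 mm from the origin along x, 20 mm up
- pedal (a joint): pedal angle: 0 up (at rest), 0.25 rad at its stop; a spring returns it; about 8 N at the pad holds it at its stop
- pedal_pad (a point): point on the top face of the steel pedal plate (100 x 70 x 8 mm), 81 mm from the hinge, near its raised -x end: press here, straight down; it sinks about 19 mm to the stop
- paint_jar: bystander: small paint jar 36 mm across, 45 mm high, origin at its underside
- dropper: bystander: white dropper bottle 32 mm across, 75 mm high, origin at its underside
- remote: bystander: white remote control 45 x 150 x 18 mm, origin at its underside

How it is judged:
On the way, in this order (a step that is already met when the one before it is completed fails the run):
1. all blanks stacked on the bed, every edge flush, against the end fence and side stops (x of blank1 in the frame of pack between -0.003 and 0.003 m and y of blank1 in the frame of pack between -0.003 and 0.003 m and z of blank1 in the frame of pack between -0.003 and 0.036 m and angle between the x axis of each of blank1, blank2, blank3, blank4, blank5, started1, started2 and the x axis of pack, either way round below 0.05 rad and angle between the z axis of each of blank1, blank2, blank3, blank4, blank5, started1, started2 and the z axis of pack, either way round below 0.05 rad and x of blank2 in the frame of pack between -0.003 and 0.003 m and y of blank2 in the frame of pack between -0.003 and 0.003 m and z of blank2 in the frame of pack between -0.003 and 0.036 m and x of blank3 in the frame of pack between -0.003 and 0.003 m and y of blank3 in the frame of pack between -0.003 and 0.003 m and z of blank3 in the frame of pack between -0.003 and 0.036 m and x of blank4 in the frame of pack between -0.003 and 0.003 m and y of blank4 in the frame of pack between -0.003 and 0.003 m and z of blank4 in the frame of pack between -0.003 and 0.036 m and x of blank5 in the frame of pack between -0.003 and 0.003 m and y of blank5 in the frame of pack between -0.003 and 0.003 m and z of blank5 in the frame of pack between -0.003 and 0.036 m and x of started1 in the frame of pack between -0.003 and 0.003 m and y of started1 in the frame of pack between -0.003 and 0.003 m and z of started1 in the frame of pack between -0.003 and 0.036 m and x of started2 in the frame of pack between -0.003 and 0.003 m and y of started2 in the frame of pack between -0.003 and 0.003 m and z of started2 in the frame of pack between -0.003 and 0.036 m), for 0.3 s.
2. the weight stands released on the middle of the flush pack (all of step 1 and horizontal distance between weight and pack below 0.018 m and angle between weight's own z axis and vertical below 0.06 rad and z of weight in the frame of pack between 0.021 and 0.04 m and contact force between the fingers and weight below 0.1 N and linear speed of weight below 0.02 m/s), for 0.3 s.
3. the pedal is pressed down to its stop with pack and weight in place (all of step 2 and value of joint pedal above 0.225 rad), for 0.2 s.
At the end, for the whole second after the job is handed in: Every blank lies flat in the stack on the bed, its centre within 3 mm of the squared position in x and in y and turned by less than 0.05 rad; the weight stands upright on the pack within 18 mm of its middle, released; the pedal is up again (below 0.03 rad) and everything is at rest (all of step 2 and value of joint pedal below 0.03 rad and linear speed of each of blank1, blank2, blank3, blank4, blank5, started1, started2 below 0.02 m/s); the robot touches nothing.
It fails at once if the paint jar is disturbed (moved by more than 30 mm) (distance of paint_jar from where it was at the start of the episode above 0.03 m).
It fails at once if the dropper bottle is disturbed (moved by more than 30 mm) (distance of dropper from where it was at the start of the episode above 0.03 m).
It fails at once if the remote control is disturbed (moved by more than 30 mm) (distance of remote from where it was at the start of the episode above 0.03 m).
Of blank1, blank2, blank3, blank4, blank5 only 3 to 5 are there at a start; the rules pass over those that are not, and their reading is None.
At some moment in a run one of blank1, blank2, blank3, blank4, blank5, started1, started2 may be knocked a few centimetres aside while the robot is not near it.
It also fails if it takes over 208 s, if anything falls off the work surface, if the arm or the gripper's body presses on something with over 40 N, if the wrist force passes 120 N, or if a joint passes its speed limit or range.

### The arm

A 7-joint arm with a two-finger parallel gripper is mounted at the origin on the work surface. World frame = base frame: x ahead of the robot, y to its left, z up, the work surface at z = 0. Lengths are in m, angles in rad, forces in N, time in s.
With the tool pointing down it reaches from about 0.4 to 0.85 m from the base axis. Payload 4.5 kg.
Tool frame: the origin (TCP) lies between the finger pads; the fingertips stand 19 mm ahead of it and the grasp point (between the pads) is the TCP (r.nose_length is the distance from the TCP to the fingertips, in m); z points along the fingers, x is the direction in which the jaws open and shut, and the axes are right-handed (so a half turn about z gives the same grasp; the last joint's range is limited). The gripper opens to 88 mm and grips with 3 to 60 N. Pads are 18 mm wide; open, the fingers measure 123 mm over their backs; the gripper's body (75 mm by 187 mm) begins 45 mm behind the grasp point.
Start: joints at [1.273, 0.689, -0.195, 1.565, 0.157, 0.902, -0.215], TCP at [0.204, -0.591, 0.258] pointing down, gripper open.
Joint ranges: [-3.01, 3.01], [-0.46, 2.08], [-1.47, 1.51], [0.13, 2.56], [-1, 4.14], [0.04, 2.09], [-2.66, 2.66]. Speed limits (rad/s): [2.57, 2.57, 3.14, 3.14, 3.14, 3.14, 3.14].

### API

Orientations are given as a unit quaternion [x, y, z, w].
In Python, from plant import get_state, vision, r gives the robot as it stands.
- The arm moves only by the tool play_rows, never from a script. Its argument "deltas" is a list that holds one entry, the list of rows, each a list of 7 numbers: the gripper command: -1 is fully open, 1 is shut, values between are in proportion, then the shift along the tool's x, y, z normalised to -1 to 1, where 1 is 300 mm, then the turn, a rotation vector about the tool's x, y, z normalised to -1 to 1, where 1 is pi rad. A call has 1 to 5 rows; each row is the pose to reach, as a shift and turn from the pose measured when the call began, along the tool's axes at that moment, turning the shorter way round; what a row does not reach only later rows make up. A row lasts 1/8 s, in which the tool goes at most 62.5 mm and 10.7 degrees, less where a joint would pass 70% of its speed; a pose out of reach is approached as far as the arm can. A call with a number of a shift or a turn outside -1 to 1 is refused whole. A call with a gripper value outside its range is refused whole. The fingers move at their own pace and stop on an object; "force" is the grip in N (left out, the last holds). Time passes only in rows, so rows that repeat a pose let the fingers close. It gives the time, the measured TCP pose, the force and the opening at its end, in the units of the state.
- get_state(): the state, without advancing time (a new reading comes with each control period).
- vision.snapshot(name): name is "side" or "top" or "wrist"; returns the picture (400x640x3 uint8, red, green, blue); there is no depth.
- vision.camera_model(name): a dict with "vfov" (degrees; the focal length in pixels is half the picture's height over the tangent of half this angle, whatever the lens; pixels are square), "cx", "cy" (the principal point, pixels), "world_to_cam" (4x4, takes a point from world to camera coordinates). Camera axes: x right, y up, looking along -z (the intrinsics and any distortion apply to the point x, -y, -z); pixel columns grow to the right and rows downward; lengths in m; the calibration is good to about 2 mm. The wrist camera is an equidistant fisheye: a pixel r from the principal point sees the ray r / f radians off the axis. A picture is of the moment at which its call begins: read the wrist's pose just before it. camera_model takes no time and is no camera call; for the wrist camera it gives the pose at the moment of the call.
- r.finish_job(): hands the job in, once; it reports no verdict.
The state is a dict: "clock": time; "q": joint angles; "qd": joint speeds; "joint_torque": joint torques, N m; "tool_pos": TCP position; "eef_rot": TCP orientation; "contact_force": force on the tool from outside, world axes, zero at the start; "moment": the same for the moment, N m; "opening": opening from 0.0 (shut) to 1.0 (fully open).
Only numpy, scipy, OpenCV 4.12 (cv2) and the standard library are available. Lean on these libraries where they do the work, as an engineer would, in place of code of your own. Each camera call takes 0.05 s, during which the arm holds its last target.

## Working session

There is one attempt and no reset: what is moved stays moved. The work goes in short steps, Python scripts to look and compute and a tool call to move; the robot and the scene stay as the last step left them, time stands still between calls to the robot, and variables do not carry over. Pictures are saved under pics/ and viewed, and the job is handed in when it is done.

Besides the shell and the picture viewer there is one more tool, called after ">>>" as name([rows], argument=value, ...), one row to a line, values as JSON. play_rows: Moves the arm, as the interface text tells. Scaled input: -1 to 1 covers 300 mm each way for a shift and pi rad each way for a turn. Its arguments: {"type":"object","properties":{"deltas":{"type":"array"},"force":{"type":"number"}},"required":["deltas"]}

```bash
ls; mkdir -p pics; python3 - <<'E'
from plant import get_state, vision, r
import cv2
print(get_state())
for n in ["side","top","wrist"]:
    cv2.imwrite(f"pics/a_{n}.png",vision.snapshot(n)[:,:,::-1]); m=vision.camera_model(n); print(n,m)
print(r.nose_length)
E
```

```text
pics
{'clock': 0.0, 'q': array([ 1.27278868,  0.69000228, -0.19449602,  1.56631457,  0.15730172,
        0.90252062, -0.21507366]), 'qd': array([-0.00059644,  0.00198944, -0.00038269,  0.00085573, -0.0004554 ,
        0.00067567,  0.00051389]), 'joint_torque': array([ 5.91103490e-04, -5.27551317e+01, -1.26679312e+00, -1.53427273e+01,
       -5.26854582e-02,  6.61531580e-03,  1.83748780e-04]), 'tool_pos': array([ 0.20334748, -0.59036833,  0.25690599]), 'eef_rot': array([ 8.14199193e-01, -5.80584890e-01, -7.95134449e-04, -4.76586129e-04]), 'contact_force': array([ 0.87660605,  0.52901672, -0.51810766]), 'moment': array([0.01355532, 0.01695695, 0.02415534]), 'opening': 0.9991896872195285}
side {'vfov': 55.84705282757151, 'cx': 312.28289992352416, 'cy': 203.01463146341877, 'world_to_cam': array([[-0.98439147, -0.1749328 , -0.01928606,  0.5771929 ],
       [ 0.12127621, -0.75366909,  0.64596825, -0.1316563 ],
       [-0.12753634,  0.63354669,  0.76312061, -0.83743442],
       [ 0.        ,  0.        ,  0.        ,  1.        ]])}
top {'vfov': 42.46428244677023, 'cx': 318.38190649371603, 'cy': 202.27345212601583, 'world_to_cam': array([[-0.02562944, -0.99965186, -0.00626793, -0.01975995],
       [ 0.99662054, -0.02604021,  0.07790645, -0.59228538],
       [-0.07804255, -0.00425005,  0.99694097, -1.34703093],
       [ 0.        ,  0.        ,  0.        ,  1.        ]])}
wrist {'vfov': 65.70646984690485, 'cx': 320.58666370594415, 'cy': 200.07605780837804, 'world_to_cam': array([[ 0.32537846, -0.94558288, -0.00137017, -0.62367904],
       [ 0.898643  ,  0.30967651, -0.31071083,  0.04309603],
       [ 0.29422715,  0.09986732,  0.9505035 , -0.39068111],
       [ 0.        ,  0.        ,  0.        ,  1.        ]])}
0.019
```

View pics/a_top.png

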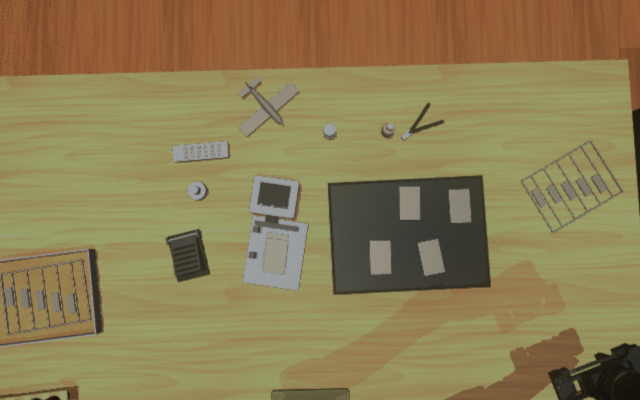

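View pics/a_side.png

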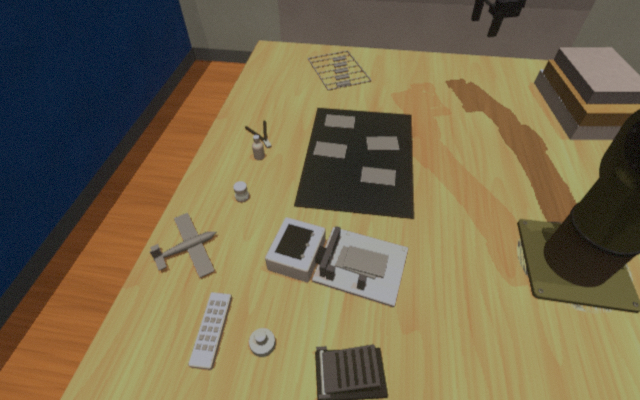

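View pics/a_wrist.png

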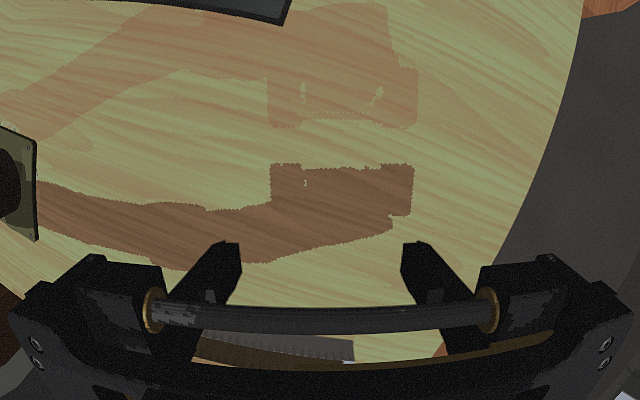

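```bash
cat > h.py <<'E'
import numpy as np, cv2
from plant import get_state, vision, r
from scipy.spatial.transform import Rotation as R
def snap(n,save=None):
    m=vision.camera_model(n); im=vision.snapshot(n)
    if save: cv2.imwrite(f"pics/{save}.png",im[:,:,::-1])
    return im,m
def rays(m,n,px):
    px=np.atleast_2d(np.asarray(px,float)); f=200/np.tan(np.radians(m["vfov"])/2)
    u=(px[:,0]-m["cx"])/f; v=(px[:,1]-m["cy"])/f
    if n=="wrist":
        t=np.hypot(u,v)+1e-12; d=np.c_[np.sin(t)*u/t,-np.sin(t)*v/t,-np.cos(t)]
    else: d=np.c_[u,-v,-np.ones(len(u))]
    W=np.linalg.inv(m["world_to_cam"]); return W[:3,3],d@W[:3,:3].T
def onz(m,n,px,z):
    o,d=rays(m,n,px); return o+d*((z-o[2])/d[:,2])[:,None]
def proj(m,n,P):
    P=np.atleast_2d(P); f=200/np.tan(np.radians(m["vfov"])/2)
    c=P@m["world_to_cam"][:3,:3].T+m["world_to_cam"][:3,3]; x,y,z=c[:,0],-c[:,1],-c[:,2]
    if n=="wrist":
        rr=np.hypot(x,y); t=np.arctan2(rr,z); u,v=t*x/rr,t*y/rr
    else: u,v=x/z,y/z
    return np.c_[u*f+m["cx"],v*f+m["cy"]]
def rect(P):  # world pts Nx2 -> centre, size, yaw of the long side (deg)
    c,(w,h),a=cv2.minAreaRect((np.asarray(P)[:,:2]*1000).astype(np.float32))
    if w<h: w,h,a=h,w,a+90
    return np.array(c)/1000,(w,h),(a+90)%180-90
def move(x,y,z,yaw):  # yaw = heading of tool x (deg) ; tool pointing down
    s=get_state(); R0=R.from_quat(s["eef_rot"]); a=np.radians(yaw)
    X=np.array([np.cos(a),np.sin(a),0]); Z=np.array([0,0,-1.]); T=R.from_matrix(np.c_[X,np.cross(Z,X),Z])
    d=R0.inv().apply(np.array([x,y,z])-s["tool_pos"])/0.3; t=(R0.inv()*T).as_rotvec()/np.pi
    print("shift",d.round(4),"turn",t.round(4),"t",round(s["clock"],2))
def st():
    s=get_state(); X=R.from_quat(s["eef_rot"]).as_matrix()
    print("t",round(s["clock"],2),"pos",s["tool_pos"].round(4),"yaw",np.degrees(np.arctan2(X[1,0],X[0,0])).round(2),"tilt",(X[:2,2]).round(4),"F",s["contact_force"].round(2),"op",round(s["opening"],3))
E
python3 - <<'E'
from h import *
im,m=snap("top"); hsv=cv2.cvtColor(im,cv2.COLOR_RGB2HSV)
for p in [(410,203),(459,206),(380,257),(431,257),(276,255),(260,270),(197,191),(205,152),(340,250),(350,100)]: print(p,im[p[1],p[0]],hsv[p[1],p[0]])
mask=((im.min(2)>95)&(hsv[:,:,1]<60)).astype(np.uint8)
n,l,s,c=cv2.connectedComponentsWithStats(mask)
for i in range(1,n):
    if s[i,4]>60:
        pts=np.argwhere(l==i)[:,::-1]; P=onz(m,"top",pts,0.008); print(s[i],c[i].round(1),rect(P), P.mean(0).round(4))
f=cv2.resize(im[140:320,150:500,::-1],None,fx=2.2,fy=2.2,interpolation=cv2.INTER_CUBIC); cv2.imwrite("pics/b.png",f)
o,_=rays(vision.camera_model("wrist"),"wrist",[0,0]); s=get_state(); print(R.from_quat(s["eef_rot"]).inv().apply(o-s["tool_pos"]))
E
```

```text
(410, 203) [143 138 123] [ 23  36 143]
(459, 206) [137 132 119] [ 22  34 137]
(380, 257) [147 142 128] [ 22  33 147]
(431, 257) [140 135 122] [ 22  33 140]
(276, 255) [154 152 138] [ 26  26 154]
(260, 270) [156 159 162] [105   9 162]
(197, 191) [113 114 107] [ 34  16 114]
(205, 152) [144 139 127] [ 21  30 144]
(340, 250) [77 76 67] [27 33 77]
(350, 100) [153 157 100] [ 32  93 157]
[247  77  13  11  70] [253.9  82.1] (array([0.92942981, 0.13420801]), (31.200735092163086, 19.64618682861328), -46.79515075683594) [0.9278 0.1334 0.008 ]
[269  83  30  28 365] [283.2  95.9] (array([0.88748676, 0.05399277]), (81.96265411376953, 34.305511474609375), -50.29055404663086) [0.8871 0.0539 0.008 ]
[238  85  12  12  68] [243.7  91. ] (array([0.90378888, 0.16082837]), (31.346763610839844, 15.772089958190918), -45.65825653076172) [0.9038 0.1616 0.008 ]
[252  90  29  32 124] [267.  106.3] (array([0.86177618, 0.10138573]), (115.73313903808594, 9.700251579284668), 43.2097282409668) [0.8595 0.0987 0.008 ]
[239 107  31  29 374] [253.8 121.3] (array([0.81888074, 0.13560503]), (82.10688018798828, 34.59689331
[... 2678 characters left out ...]
703125), 7.639402866363525) [0.3635 0.796  0.008 ]
[ 21 289   8  19 109] [ 24.1 298. ] (array([0.35758746, 0.7544931 ]), (47.493717193603516, 15.801907539367676), 8.242607116699219) [0.3578 0.7545 0.008 ]
[ 36 291   8  19 113] [ 39.6 299.9] (array([0.35148795, 0.71322046]), (48.33091735839844, 16.13381004333496), 8.111802101135254) [0.3516 0.7132 0.008 ]
[ 51 293   9  19 110] [ 55.  301.7] (array([0.3459166 , 0.67187592]), (47.33573913574219, 16.116756439208984), 8.988821029663086) [0.346  0.6719 0.008 ]
[ 67 295   8  18 110] [ 70.5 303.5] (array([0.34019928, 0.6305769 ]), (47.54743194580078, 15.747447967529297), 8.859516143798828) [0.3402 0.6306 0.008 ]
[-0.00050093 -0.08020359 -0.12677144]
```

View pics/b.png

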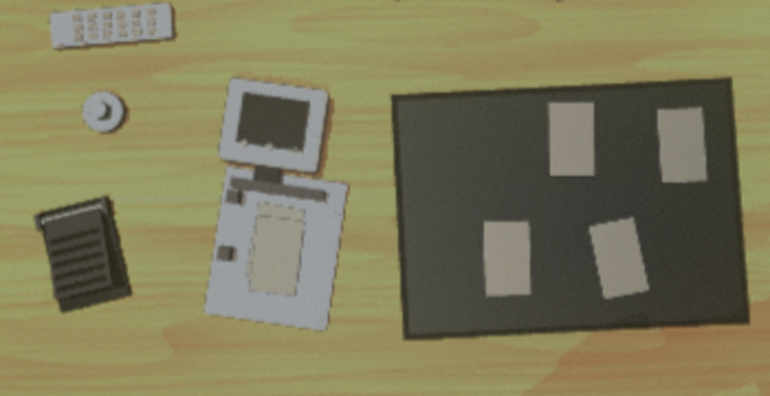

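```bash
python3 - <<'E'
from h import *
move(0.33,-0.30,0.30,-99.6)
E
```

```text
shift [-0.7786 -0.7144 -0.1418] turn [1.00e-04 3.00e-04 1.59e-01] t 0.2
```

>>> play_rows([
  [[-1,-0.78,-0.71,-0.14,0,0,0.159],[-1,-0.78,-0.71,-0.14,0,0,0.159],[-1,-0.78,-0.71,-0.14,0,0,0.159],[-1,-0.78,-0.71,-0.14,0,0,0.159],[-1,-0.78,-0.71,-0.14,0,0,0.159]],
], force=10)

```text
clock: 0.82
tool_pos: [0.3266, -0.3043, 0.2989]
eef_rot: [-0.645, 0.764, 0.0, 0.0]
contact_force: [0.1, -0.5, -0.6]
opening: 0.998
```

```bash
python3 - <<'E'
from h import *
st()
move(0.41,-0.02,0.30,-99.6)
move(0.41,0.08,0.30,-99.6)
E
```

```text
t 0.82 pos [ 0.3266 -0.3043  0.2989] yaw -99.6 tilt [0.0001 0.0009] F [ 0.12 -0.49 -0.63] op 0.998
shift [-0.9808 -0.1158 -0.0028] turn [ 0.      0.0003 -0.    ] t 0.82
shift [-1.3095 -0.0602 -0.0025] turn [ 0.      0.0003 -0.    ] t 0.82
```

>>> play_rows([
  [[-1,-1,-0.1,0,0,0,0],[-1,-1,-0.1,0,0,0,0],[-1,-1,-0.1,0,0,0,0],[-1,-1,-0.1,0,0,0,0],[-1,-1,-0.1,0,0,0,0]],
])

```text
clock: 1.45
tool_pos: [0.4067, -0.0111, 0.2993]
eef_rot: [-0.646, 0.763, 0.0, 0.001]
contact_force: [1.1, -0.9, 0.5]
opening: 0.998
```

>>> play_rows([
  [[-1,-0.34,0.04,0,0,0,0],[-1,-0.34,0.04,0,0,0,0],[-1,-0.34,0.04,0,0,0,0]],
])

```text
clock: 1.82
tool_pos: [0.4118, 0.0952, 0.2995]
eef_rot: [-0.649, 0.761, 0.001, 0.001]
contact_force: [0.1, -1.0, -0.7]
opening: 0.999
```

```bash
python3 - <<'E'
from h import *
st()
im,m=snap("wrist","c")
E
```

```text
t 1.82 pos [0.4118 0.0952 0.2995] yaw -99.09 tilt [0.0014 0.0028] F [ 0.1  -0.95 -0.71] op 0.999
```

View pics/c.png

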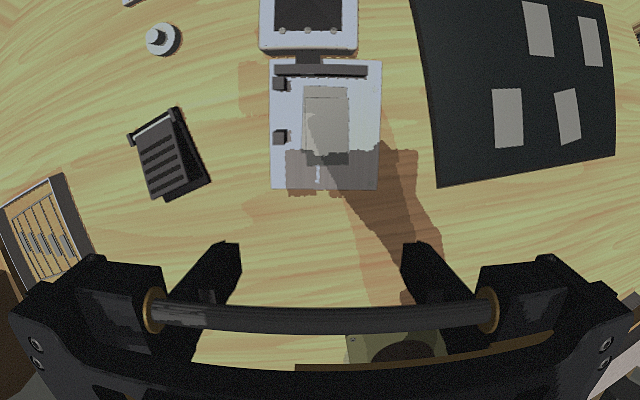

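```bash
python3 - <<'E'
from h import *
im=cv2.imread("pics/c.png")
cv2.imwrite("pics/c2.png",cv2.resize(im[45:200,230:400],None,fx=3.8,fy=3.8,interpolation=cv2.INTER_CUBIC))
E
```

```text
(no output)
```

View pics/c2.png

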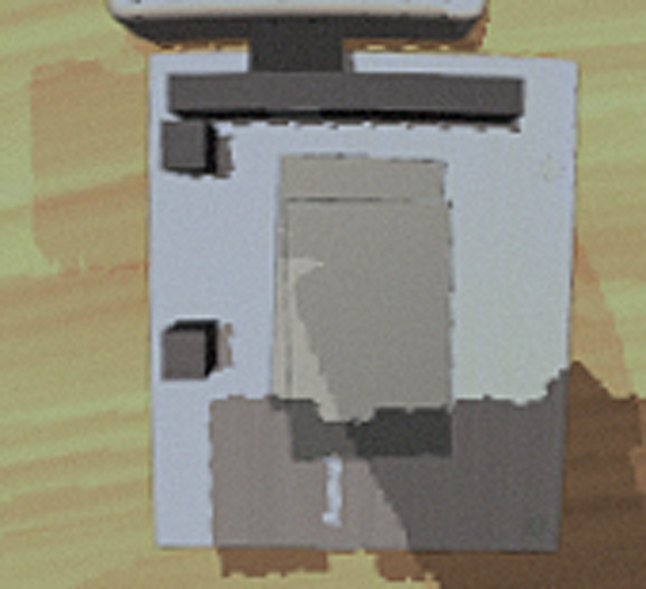

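```bash
cat >> h.py <<'E'
def crop(p,x0,y0,s): return np.asarray(p,float)/s+np.array([x0,y0])
def fit(A,B): # 2D rigid: B=Rot(th)A+t
    a=A-A.mean(0); b=B-B.mean(0); th=np.arctan2((a[:,0]*b[:,1]-a[:,1]*b[:,0]).sum(),(a*b).sum())
    c,s=np.cos(th),np.sin(th); Q=np.array([[c,-s],[s,c]]); t=B.mean(0)-Q@A.mean(0); return th,t,(B-(A@Q.T+t))
def mk(th,t,p): c,s=np.cos(th),np.sin(th); return np.array([[c,-s],[s,c]])@np.asarray(p)+t
E
cat > t.py <<'E'
from h import *
import pickle
m=vision.camera_model("wrist")
bed=crop([(150,57),(577,62),(558,548),(157,547)],230,45,3.8)
W=onz(m,"wrist",bed,0.012)[:,:2]
A=np.array([(90,75),(90,-75),(-90,-75),(-90,75)])/1000
th,t,res=fit(A,W); print(np.degrees(th),t,(res*1000).round(1))
for z,p in [(0.052,[(168,75),(524,78),(522,105)]),(0.052,[(162,121),(211,122)]),(0.052,[(162,330),(210,325)]),(0.022,[(288,200),(452,203),(450,457),(290,459)]),(0.017,[(281,157),(447,162)])]:
    P=onz(m,"wrist",crop(p,230,45,3.8),z)[:,:2]; c,s=np.cos(th),np.sin(th)
    print(z,((P-t)@np.array([[c,-s],[s,c]])*1000).round(1).tolist())
print(mk(th,t,(.02,.022)))
E
python3 t.py
```

```text
-9.801046638070124 [0.4596338  0.07922271] [[-1.7 -0.8]
 [-1.3  0.9]
 [ 2.1  0.7]
 [ 0.9 -0.8]]
0.052 [[76.8, 61.5], [76.7, -49.7], [68.0, -49.2]]
0.052 [[62.0, 63.4], [61.2, 47.9]]
0.052 [[-5.2, 64.0], [-3.8, 48.5]]
0.022 [[36.5, 25.2], [36.1, -30.3], [-52.5, -31.6], [-53.7, 24.5]]
0.017 [[51.5, 27.9], [50.5, -28.8]]
[0.4830869  0.09749706]
```

```bash
python3 t.py | head -5;  python3 - <<'E'
from h import *
st(); im,m=snap("wrist","d"); st()
im=cv2.imread("pics/d.png")
cv2.imwrite("pics/d2.png",cv2.resize(im[45:200,230:400],None,fx=3.8,fy=3.8,interpolation=cv2.INTER_CUBIC))
im,m=snap("top","e")
hsv=cv2.cvtColor(im,cv2.COLOR_RGB2HSV)
mask=((im.min(2)>95)&(hsv[:,:,1]<60)).astype(np.uint8)
n,l,s,c=cv2.connectedComponentsWithStats(mask)
for i in range(1,n):
    if s[i,4]>2000:
        pts=np.argwhere(l==i)[:,::-1]; P=onz(m,"top",pts,0.012); print(s[i],c[i].round(1),rect(P))
cv2.imwrite("pics/e2.png",cv2.resize(im[160:310,230:330,::-1],None,fx=4,fy=4,interpolation=cv2.INTER_CUBIC))
E
```

```text
-9.801046638070124 [0.4596338  0.07922271] [[-1.7 -0.8]
 [-1.3  0.9]
 [ 2.1  0.7]
 [ 0.9 -0.8]]
0.052 [[76.8, 61.5], [76.7, -49.7], [68.0, -49.2]]
t 1.88 pos [0.4115 0.0926 0.2994] yaw -99.32 tilt [0.0006 0.0011] F [ 0.55 -0.35 -0.12] op 0.999
t 1.93 pos [0.4114 0.091  0.2993] yaw -99.5 tilt [0.0002 0.0004] F [ 0.57 -0.    0.  ] op 1.002
[ 246  215   62   54 2286] [277.8 244. ] (array([0.48600385, 0.08004899]), (150.56663513183594, 131.46827697753906), 80.22457122802734)
```

View pics/d2.png

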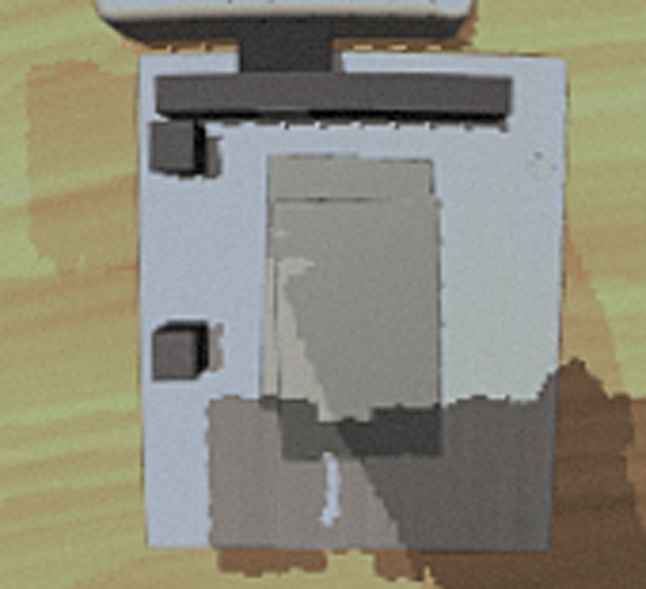

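View pics/e2.png

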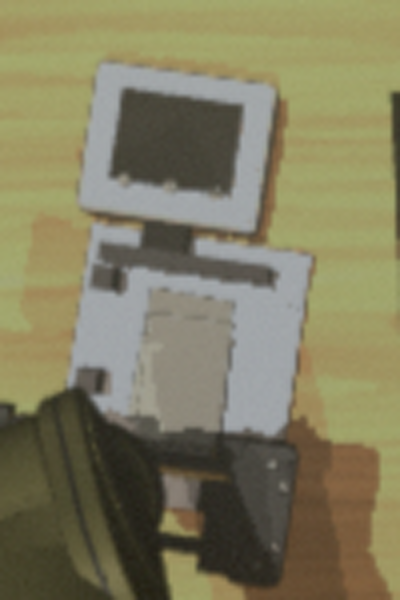

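```bash
 python3 - <<'E'
from h import *
import pickle
st(); im,m=snap("wrist","f"); st()
pickle.dump(m,open("m_f.pkl","wb"))
im=cv2.imread("pics/f.png")
cv2.imwrite("pics/f2.png",cv2.resize(im[45:200,230:400],None,fx=3.8,fy=3.8,interpolation=cv2.INTER_CUBIC))
E
```

```text
t 1.98 pos [0.4114 0.0902 0.2993] yaw -99.61 tilt [0.0001 0.0001] F [ 0.23 -0.79 -0.77] op 1.001
t 2.02 pos [0.4115 0.0898 0.2994] yaw -99.67 tilt [0.0003 0.0001] F [-0.37 -0.73 -0.81] op 1.0
```

View pics/f2.png

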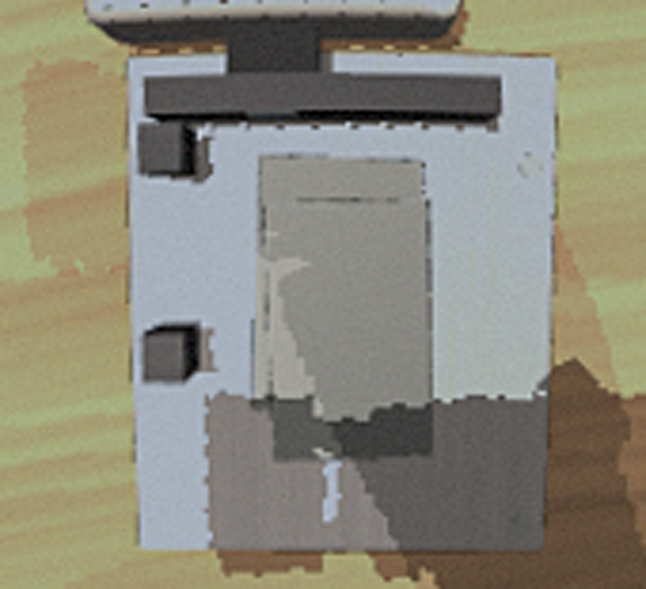

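```bash
cat > t.py <<'E'
from h import *
import pickle
m=pickle.load(open("m_f.pkl","rb"))
bed=crop([(129,57),(554,58),(543,549),(140,549)],230,45,3.8)
W=onz(m,"wrist",bed,0.012)[:,:2]
A=np.array([(90,75),(90,-75),(-90,-75),(-90,75)])/1000
th,t,res=fit(A,W); print(np.degrees(th),t,(res*1000).round(1))
for z,p in [(0.052,[(146,76),(500,77),(499,107)]),(0.052,[(139,123),(188,124)]),(0.052,[(143,332),(192,328)]),(0.022,[(264,200),(432,199),(433,453),(274,459)]),(0.017,[(259,157),(425,158)])]:
    P=onz(m,"wrist",crop(p,230,45,3.8),z)[:,:2]; c,s=np.cos(th),np.sin(th)
    print(z,((P-t)@np.array([[c,-s],[s,c]])*1000).round(1).tolist())
print(mk(th,t,(.02,.022)))
m=vision.camera_model("top")
bed=crop([(94,226),(315,255)],230,160,4)
print(onz(m,"top",bed,0.012), mk(th,t,A[0]),mk(th,t,A[1]))
E
python3 t.py
```

```text
-9.686561908801291 [0.46059443 0.08307454] [[-0.9 -1.1]
 [-0.8  1.5]
 [ 0.9  0.3]
 [ 0.7 -0.7]]
0.052 [[77.2, 61.1], [76.3, -49.5], [66.6, -49.3]]
0.052 [[62.0, 63.4], [61.1, 47.9]]
0.052 [[-5.3, 63.4], [-4.3, 47.5]]
0.022 [[36.7, 26.1], [37.1, -30.6], [-51.3, -32.1], [-53.6, 23.6]]
0.017 [[51.8, 28.1], [51.5, -28.5]]
[0.48401097 0.10139572]
[[ 0.55875941  0.1397352   0.012     ]
 [ 0.53551541 -0.00780111  0.012     ]] [0.56193066 0.14186202] [ 0.53669193 -0.00599942]
```

```bash
cat >> h.py <<'E'
TH=np.radians(-9.75); T0=np.array([0.461,0.084])
def mm(xm,ym,z,rel=-90): # marker mm
    p=mk(TH,T0,(xm/1000,ym/1000)); move(p[0],p[1],z,rel-9.75)
def stm():
    st(); s=get_state(); d=s["tool_pos"][:2]-T0; c,n=np.cos(TH),np.sin(TH); print("marker mm",(np.array([c*d[0]+n*d[1],-n*d[0]+c*d[1]])*1000).round(1), "z",(s["tool_pos"][2]*1000).round(1))
E
python3 - <<'E'
from h import *
stm(); mm(-69,-3,0.08); mm(-69,-3,.033)
E
```

```text
t 2.02 pos [0.4115 0.0898 0.2994] yaw -99.67 tilt [0.0003 0.0001] F [-0.37 -0.73 -0.81] op 1.0
marker mm [-49.8  -2.6] z 299.4
shift [0.0013 0.0644 0.7312] turn [-0.0001  0.0001  0.0004] t 2.02
shift [0.0013 0.0644 0.8879] turn [-0.0001  0.0001  0.0004] t 2.02
```

>>> play_rows([
  [[0.55,0,0.065,0.2,0,0,0],[0.55,0,0.065,0.4,0,0,0],[0.55,0,0.065,0.6,0,0,0],[0.55,0,0.065,0.73,0,0,0],[0.55,0,0.065,0.73,0,0,0]],
])

```text
clock: 2.65
tool_pos: [0.3994, 0.093, 0.086]
eef_rot: [-0.646, 0.763, 0.003, -0.007]
contact_force: [-0.0, -1.2, 0.4]
opening: 0.455
```

```bash
python3 - <<'E'
from h import *
stm(); mm(-69,-3,0.033); mm(-50,-3,.033)
E
```

```text
t 2.65 pos [0.3994 0.093  0.086 ] yaw -99.54 tilt [-0.0145 -0.004 ] F [-0.01 -1.24  0.39] op 0.455
marker mm [-62.2  -1.6] z 86.0
shift [0.0034 0.0202 0.1771] turn [ 0.0043 -0.002   0.0011] t 2.65
shift [ 0.0037 -0.0431  0.1762] turn [ 0.0043 -0.002   0.0011] t 2.65
```

>>> play_rows([
  [[0.55,0.003,0.02,0.06,0.004,-0.002,0.001],[0.55,0.003,0.02,0.06,0.004,-0.002,0.001],[0.55,0.003,0.02,0.06,0.004,-0.002,0.001]],
])

```text
clock: 3.02
tool_pos: [0.4037, 0.0948, 0.0784]
eef_rot: [-0.643, 0.765, 0.004, -0.009]
contact_force: [0.1, 1.1, -0.5]
opening: 0.223
```

```bash
python3 - <<'E'
from h import *
stm(); mm(-69,-3,0.033); mm(-50,-3,.033); print(get_state()["q"].round(3))
snap("side","g")
E
```

```text
t 3.02 pos [0.4037 0.0948 0.0784] yaw -99.89 tilt [-0.0189 -0.0042] F [ 0.14  1.13 -0.49] op 0.223
marker mm [-58.3   0.9] z 78.4
shift [0.0121 0.033  0.1521] turn [ 0.0057 -0.0024 -0.0008] t 3.02
shift [ 0.0119 -0.0303  0.151 ] turn [ 0.0057 -0.0024 -0.0008] t 3.02
[-0.318  0.821 -0.035  2.303  0.569  0.043 -2.655]
```

View pics/g.png

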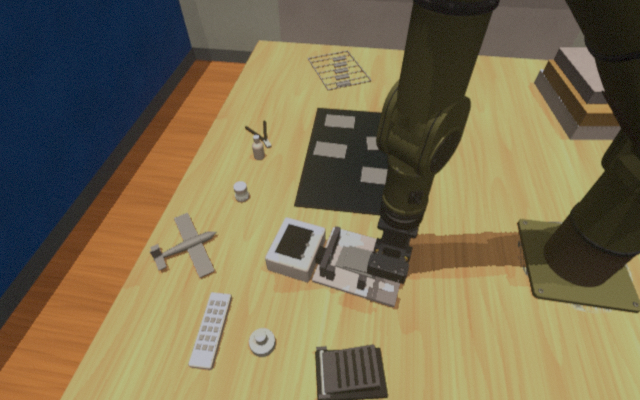

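```bash
python3 - <<'E'
from h import *
stm(); mm(12,-2,0.09)
E
```

```text
t 3.08 pos [0.4036 0.095  0.0785] yaw -99.83 tilt [-0.0189 -0.0041] F [ 0.18 -0.61 -0.18] op 0.226
marker mm [-58.4   1.1] z 78.5
shift [ 0.0102 -0.2339 -0.0425] turn [ 0.0057 -0.0023 -0.0005] t 3.08
```

>>> play_rows([
  [[-1,0.01,-0.234,-0.042,0.006,-0.002,0],[-1,0.01,-0.234,-0.042,0.006,-0.002,0],[-1,0.01,-0.234,-0.042,0.006,-0.002,0],[-1,0.01,-0.234,-0.042,0.006,-0.002,0],[-1,0.01,-0.234,-0.042,0.006,-0.002,0]],
])

```text
clock: 3.7
tool_pos: [0.4711, 0.0805, 0.0897]
eef_rot: [-0.644, 0.765, -0.0, -0.001]
contact_force: [-0.6, 0.5, -0.9]
opening: 0.77
```

```bash
python3 - <<'E'
from h import *
stm(); mm(12,-2,0.033);print(get_state()["q"].round(3))
E
```

```text
t 3.7 pos [0.4711 0.0805 0.0897] yaw -99.75 tilt [-0.001  -0.0016] F [-0.6   0.45 -0.87] op 0.77
marker mm [10.6 -1.8] z 89.7
shift [ 0.0005 -0.0049  0.189 ] turn [ 0.0002 -0.0006 -0.    ] t 3.7
[-0.149  0.812 -0.191  2.127  0.587  0.254 -2.595]
```

>>> play_rows([
  [[-1,0,-0.005,0,0,0,0],[-1,0,-0.005,0.06,0,0,0],[-1,0,-0.005,0.13,0,0,0],[-1,0,-0.005,0.189,0,0,0],[-1,0,-0.005,0.189,0,0,0]],
])

```text
clock: 4.32
tool_pos: [0.472, 0.0803, 0.0324]
eef_rot: [-0.645, 0.764, -0.0, -0.002]
contact_force: [-0.9, 0.4, 0.3]
opening: 1.002
```

```bash
python3 - <<'E'
from h import *
stm(); mm(12,-2,0.0325);print(get_state()["q"].round(3)); snap("side","g1"); snap("wrist","g2")
E
```

```text
t 4.33 pos [0.472  0.0803 0.0324] yaw -99.7 tilt [-0.0022 -0.0025] F [-0.87  0.39  0.33] op 1.002
marker mm [11.5 -1.8] z 32.4
shift [ 0.0007 -0.0018 -0.0004] turn [ 0.0006 -0.0009  0.0003] t 4.33
[-0.225  0.929 -0.067  2.135  0.601  0.098 -2.604]
```

View pics/g2.png

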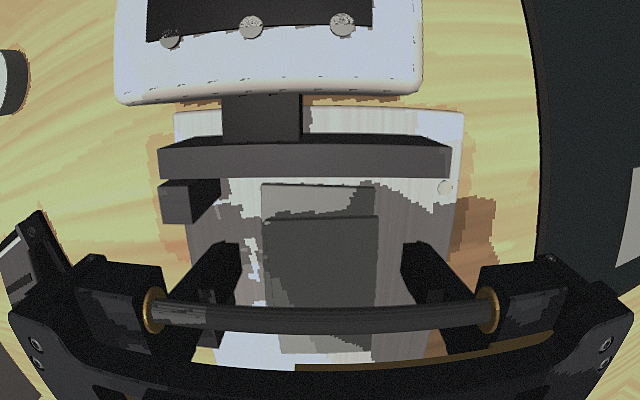

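>>> play_rows([
  [[1,0,0,0,0,0,0],[1,0,0,0,0,0,0],[1,0,0,0,0,0,0],[1,0,0,0,0,0,0],[1,0,0,0,0,0,0]],
], force=8)

```text
clock: 5.05
tool_pos: [0.4723, 0.0805, 0.0329]
eef_rot: [-0.645, 0.764, -0.0, -0.001]
contact_force: [1.1, 0.6, 0.9]
opening: 0.643
```

```bash
python3 - <<'E'
from h import *
stm(); snap("wrist","g3"); mm(25,22,.0325)
E
```

```text
t 5.05 pos [0.4723 0.0805 0.0329] yaw -99.71 tilt [-0.0014 -0.0016] F [1.11 0.59 0.91] op 0.643
marker mm [11.7 -1.5] z 32.9
shift [-0.0784 -0.0443  0.0012] turn [ 0.0004 -0.0006  0.0002] t 5.1
```

View pics/g3.png

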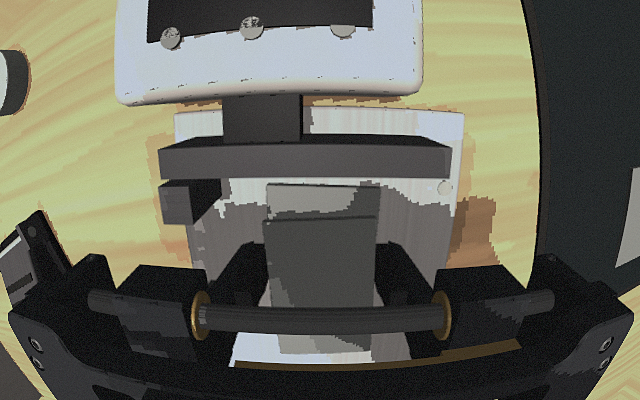

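>>> play_rows([
  [[1,-0.03,0,0,0,0,0],[1,-0.07,-0.015,0,0,0,0],[1,-0.07,-0.037,0,0,0,0],[1,-0.07,-0.037,0,0,0,0],[1,-0.07,-0.037,0,0,0,0]],
])

```text
clock: 5.72
tool_pos: [0.4877, 0.1002, 0.0329]
eef_rot: [-0.645, 0.764, -0.0, 0.0]
contact_force: [0.0, 1.1, 2.6]
opening: 0.636
```

```bash
python3 - <<'E'
from h import *
stm(); snap("wrist","g4"); mm(25,22,.0325)
E
```

```text
t 5.72 pos [0.4877 0.1002 0.0329] yaw -99.7 tilt [0.0005 0.0003] F [0.05 1.11 2.57] op 0.636
marker mm [23.6 20.5] z 32.9
shift [-0.0056 -0.0046  0.0015] turn [-0.0001  0.      0.0003] t 5.78
```

View pics/g4.png

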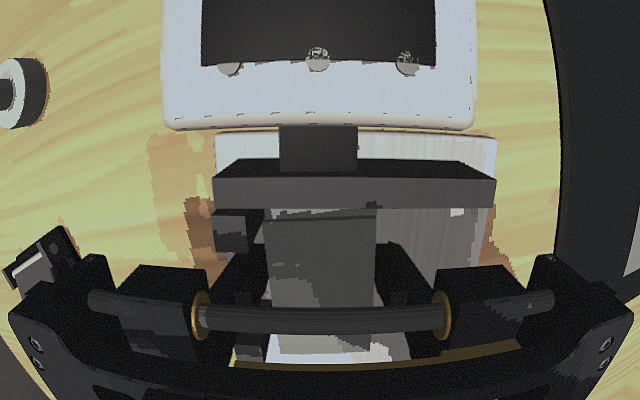

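>>> play_rows([
  [[1,-0.005,-0.005,0,0,0,0],[1,-0.005,-0.01,0,0,0,0],[1,-0.005,-0.015,0,0,0,0],[1,-0.005,-0.015,0,0,0,0]],
])

```text
clock: 6.28
tool_pos: [0.491, 0.0999, 0.0329]
eef_rot: [-0.645, 0.764, 0.0, -0.001]
contact_force: [-3.7, -0.2, 5.0]
opening: 0.631
```

```bash
python3 - <<'E'
from h import *
stm(); snap("wrist","g5"); mm(25,22,.0325)
E
```

```text
t 6.28 pos [0.491  0.0999 0.0329] yaw -99.72 tilt [-0.0022 -0.0016] F [-3.67 -0.22  5.  ] op 0.631
marker mm [26.9 20.8] z 32.9
shift [-0.0042  0.0065  0.0012] turn [ 0.0006 -0.0006  0.0002] t 6.33
```

View pics/g5.png

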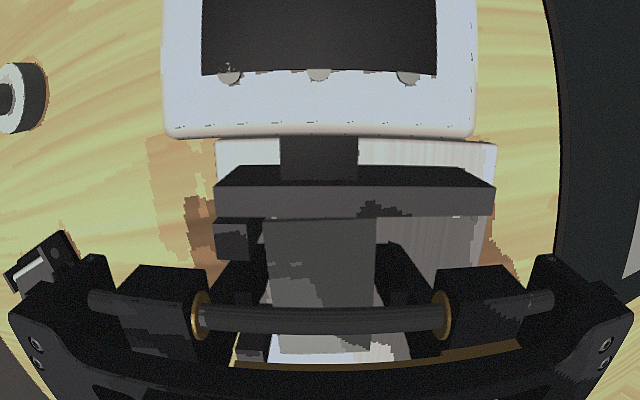

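>>> play_rows([
  [[1,-0.003,-0.01,0,0,0,0],[1,-0.003,-0.02,0,0,0,0],[1,-0.003,-0.025,0,0,0,0],[1,-0.003,-0.025,0,0,0,0]],
])

```text
clock: 6.82
tool_pos: [0.498, 0.0987, 0.0328]
eef_rot: [-0.644, 0.765, -0.0, -0.002]
contact_force: [-3.0, -0.3, 4.8]
opening: 0.634
```

```bash
python3 - <<'E'
from h import *
stm(); snap("wrist","g6"); mm(25,22,.0325); print(get_state()["q"].round(3))
E
```

```text
t 6.83 pos [0.498  0.0987 0.0328] yaw -99.75 tilt [-0.0034 -0.0029] F [-2.99 -0.34  4.83] op 0.634
marker mm [33.9 20.8] z 32.8
shift [-0.0041  0.0299  0.0013] turn [ 0.0009 -0.0011  0.    ] t 6.88
[-0.21   0.936 -0.129  2.047  0.568  0.197 -2.587]
```

View pics/g6.png

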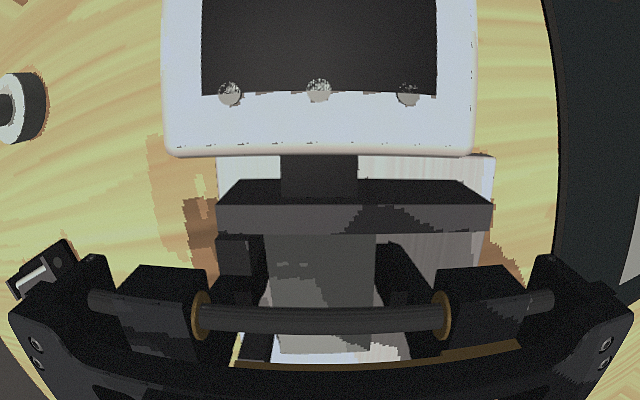

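>>> play_rows([
  [[-0.6,0,0,0,0,0,0],[-0.6,0,0,0,0,0,0],[-0.6,0,0.03,0,0,0,0],[-0.6,0,0.066,0,0,0,0],[-0.6,0,0.066,0,0,0,0]],
])

```text
clock: 7.5
tool_pos: [0.4769, 0.1025, 0.0329]
eef_rot: [-0.645, 0.764, 0.0, -0.003]
contact_force: [0.3, 0.2, -0.2]
opening: 0.802
```

>>> play_rows([
  [[1,0,0,0,0,0,0],[1,0,0,0,0,0,0],[1,0,0,0,0,0,0],[1,0,0,0,0,0,0]],
])

```text
clock: 8.0
tool_pos: [0.477, 0.1025, 0.0329]
eef_rot: [-0.645, 0.764, 0.0, -0.003]
contact_force: [-0.6, 0.7, 0.7]
opening: 0.633
```

>>> play_rows([
  [[1,0,-0.01,0,0,0,0],[1,0,-0.02,0,0,0,0],[1,0,-0.025,0,0,0,0],[1,0,-0.025,0,0,0,0]],
])

```text
clock: 8.5
tool_pos: [0.481, 0.1018, 0.0328]
eef_rot: [-0.646, 0.763, 0.002, -0.005]
contact_force: [-7.0, 2.3, 6.1]
opening: 0.631
```

```bash
python3 - <<'E'
from h import *
stm(); snap("wrist","g7"); print(get_state()["q"].round(3))
E
```

```text
t 8.5 pos [0.481  0.1018 0.0328] yaw -99.55 tilt [-0.0108 -0.0035] F [-7.01  2.33  6.11] op 0.631
marker mm [16.7 20.9] z 32.8
[-0.239  0.932 -0.104  2.088  0.553  0.159 -2.587]
```

View pics/g7.png

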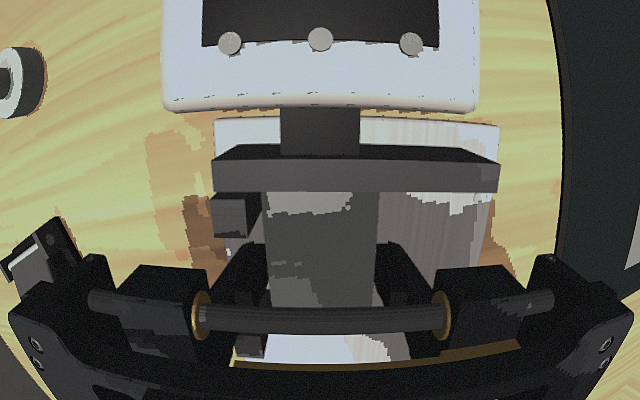

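>>> play_rows([
  [[1,0,-0.04,0,0,0,0],[1,0,-0.04,0,0,0,0],[-0.5,0,-0.0,0,0,0,0],[-0.5,0,0,0,0,0,0],[-0.5,0,0,0,0,0,0]],
])

```text
clock: 9.18
tool_pos: [0.4818, 0.1017, 0.0329]
eef_rot: [-0.646, 0.764, 0.002, -0.005]
contact_force: [-0.1, -0.4, 0.4]
opening: 0.755
```

>>> play_rows([
  [[-0.5,0,0,-0.1,0,0,0],[-1,0,0.1,-0.3,0,0,0],[-1,0,0.15,-0.5,0,0,0],[-1,0,0.15,-0.5,0,0,0],[-1,0,0.15,-0.5,0,0,0]],
])

```text
clock: 9.8
tool_pos: [0.4396, 0.1094, 0.1835]
eef_rot: [-0.645, 0.764, 0.001, -0.004]
contact_force: [-0.3, -0.9, -0.2]
opening: 0.999
```

```bash
python3 - <<'E'
from h import *
stm(); im,m=snap("wrist","g8"); im=cv2.imread("pics/g8.png")
import pickle; pickle.dump(m,open("m_g8.pkl","wb"))
cv2.imwrite("pics/g8b.png",cv2.resize(im[20:220,220:420],None,fx=3,fy=3,interpolation=cv2.INTER_CUBIC))
E
```

```text
t 9.8 pos [0.4396 0.1094 0.1835] yaw -99.62 tilt [-0.0078 -0.0036] F [-0.25 -0.86 -0.21] op 0.999
marker mm [-25.4  21.4] z 183.5
```

View pics/g8b.png

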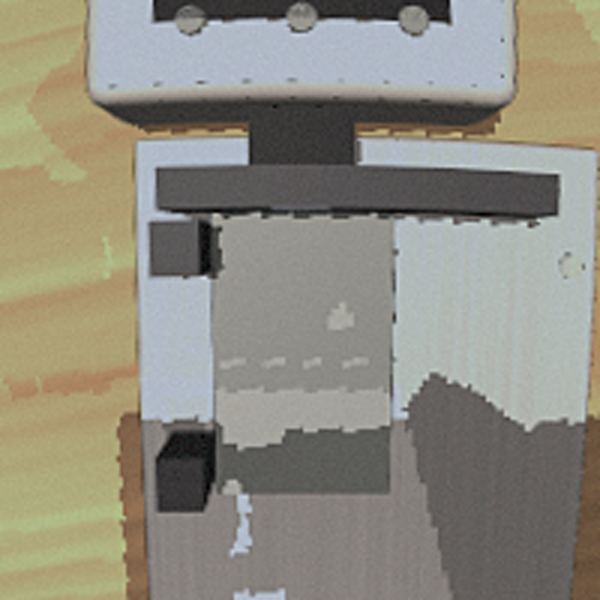

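```bash
python3 - <<'E'
from h import *
import pickle
m=pickle.load(open("m_g8.pkl","rb"))
def tom(P): 
    c,n=np.cos(TH),np.sin(TH); return ((P[:,:2]-T0)@np.array([[c,-n],[n,c]])*1000).round(1)
print(tom(onz(m,"wrist",crop([(216,219),(393,219),(389,494),(219,494)],220,20,3),.022)))
print(tom(onz(m,"wrist",crop([(155,170),(559,175),(150,222),(201,222)],220,20,3),.052)))
E
```

```text
[[ 62.3  47.1]
 [ 62.5  -6.8]
 [-25.   -7.3]
 [-25.1  47.5]]
[[ 75.8  61.2]
 [ 76.4 -50.4]
 [ 61.3  62.7]
 [ 60.8  48.6]]
```

```bash
cat > bl.py <<'E'
from h import *
im,m=snap("top"); hsv=cv2.cvtColor(im,cv2.COLOR_RGB2HSV)
mask=((im.min(2)>95)&(hsv[:,:,1]<60)).astype(np.uint8)
n,l,s,c=cv2.connectedComponentsWithStats(mask)
for i in range(1,n):
    if 500<s[i,4]<800:
        pts=np.argwhere(l==i)[:,::-1]; P=onz(m,"top",pts,0.008); a=rect(P); print(c[i].round(),a[0].round(4),np.round(a[1]),round(a[2],1),P.mean(0)[:2].round(4))
E
python3 bl.py; python3 - <<'E'
from h import *
move(.442,-.196,.12,-91.7)
E
```

```text
[409. 203.] [ 0.5845 -0.2789] [86. 54.] -1.5 [ 0.5847 -0.2796]
[460. 206.] [ 0.5738 -0.4137] [89. 55.] 1.2 [ 0.5739 -0.4137]
[431. 257.] [ 0.4387 -0.331 ] [89. 55.] 9.8 [ 0.4386 -0.3311]
[380. 257.] [ 0.4421 -0.1956] [90. 53.] -1.9 [ 0.442  -0.1955]
shift [ 1.0001 -0.1821  0.212 ] turn [ 0.0033 -0.0018 -0.0439] t 9.9
```

>>> play_rows([
  [[-1,1,-0.18,0,0,0,-0.044],[-1,1,-0.18,0.1,0.003,-0.002,-0.044],[-1,1,-0.18,0.212,0.003,-0.002,-0.044],[-1,1,-0.18,0.212,0.003,-0.002,-0.044],[-1,1,-0.18,0.212,0.003,-0.002,-0.044]],
])

```text
clock: 10.52
tool_pos: [0.4409, -0.1958, 0.1184]
eef_rot: [-0.697, 0.717, 0.002, -0.0]
contact_force: [0.5, 0.3, -0.4]
opening: 1.002
```

```bash
python3 - <<'E'
from h import *
st();move(.442,-.196,.0235,-91.7);print(get_state()["q"].round(3))
E
```

```text
t 10.53 pos [ 0.4409 -0.1958  0.1184] yaw -91.68 tilt [-0.0029  0.0018] F [ 0.53  0.31 -0.39] op 1.002
shift [ 0.0011 -0.0047  0.3162] turn [0.0009 0.0005 0.0001] t 10.53
[ 0.533  0.77  -0.341  2.096  0.666  0.385 -1.947]
```

>>> play_rows([
  [[-1,0,-0.004,0.1,0,0,0],[-1,0,-0.004,0.25,0.001,0,0],[-1,0,-0.004,0.316,0.001,0,0],[-1,0,-0.004,0.316,0.001,0,0],[-1,0,-0.004,0.316,0.001,0,0]],
])

```text
clock: 11.15
tool_pos: [0.4404, -0.1956, 0.0225]
eef_rot: [-0.697, 0.717, 0.002, -0.001]
contact_force: [-2.1, 0.9, 9.4]
opening: 0.999
```

>>> play_rows([
  [[1,0,0,0,0,0,0],[1,0,0,0,0,0,0],[1,0,0,0,0,0,0],[1,0,0,0,0,0,0],[1,0,0,0,0,0,0]],
], force=12)

```text
clock: 11.78
tool_pos: [0.4407, -0.1963, 0.0224]
eef_rot: [-0.697, 0.717, 0.001, -0.001]
contact_force: [-0.2, -0.2, 16.9]
opening: 0.636
```

```bash
python3 - <<'E'
from h import *
st();snap("wrist","h1")
E
```

```text
t 11.78 pos [ 0.4407 -0.1963  0.0224] yaw -91.69 tilt [-0.003   0.0001] F [-0.25 -0.18 16.91] op 0.636
```

View pics/h1.png

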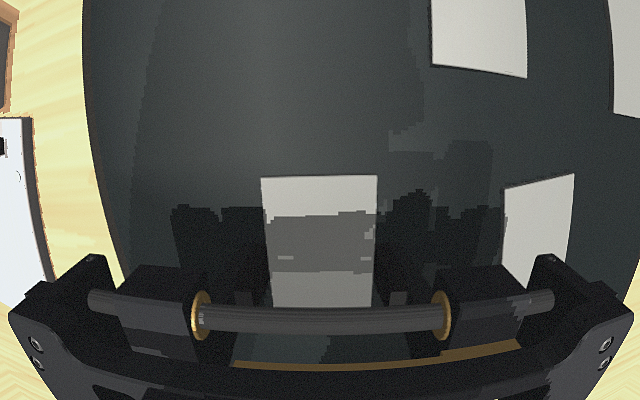

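```bash
python3 - <<'E'
from h import *
m=vision.camera_model("wrist"); P=onz(m,"wrist",[(262,178),(377,175),(372,307)],.008); print(P.round(4))
s=get_state(); print(R.from_quat(s["eef_rot"]).inv().apply(P-s["tool_pos"]).round(4))
mm(-10,20.9,.12)
mm(17,20.9,.065)
E
```

```text
[[ 0.4865 -0.1695  0.008 ]
 [ 0.4864 -0.224   0.008 ]
 [ 0.4093 -0.2245  0.008 ]]
[[-0.0281 -0.045   0.0143]
 [ 0.0264 -0.0464  0.0143]
 [ 0.0291  0.0306  0.0145]]
shift [-1.0094 -0.0156 -0.3254] turn [ 0.0009 -0.0001  0.0448] t 11.82
shift [-0.9968 -0.1053 -0.1423] turn [ 0.0009 -0.0001  0.0448] t 11.82
```

>>> play_rows([
  [[1,0,0,-0.15,0,0,0],[1,-0.15,0,-0.325,0,0,0.02],[1,-0.4,-0.01,-0.325,0,0,0.045],[1,-0.6,-0.015,-0.325,0.001,0,0.045],[1,-0.8,-0.015,-0.325,0.001,0,0.045]],
])

```text
clock: 12.45
tool_pos: [0.4521, 0.0331, 0.1186]
eef_rot: [-0.644, 0.765, 0.0, -0.001]
contact_force: [1.0, -0.3, 0.3]
opening: 0.632
```

```bash
python3 - <<'E'
from h import *
stm();mm(10,20.9,.12); mm(15,20.9,.05); snap("wrist","h2")
E
```

```text
t 12.45 pos [0.4521 0.0331 0.1186] yaw -99.83 tilt [-0.0014 -0.0008] F [ 1.03 -0.26  0.34] op 0.632
marker mm [ -0.1 -51.7] z 118.6
shift [-0.2421 -0.0334 -0.0051] turn [ 0.0004 -0.0003 -0.0005] t 12.45
shift [-0.2424 -0.0504  0.2282] turn [ 0.0004 -0.0003 -0.0005] t 12.45
```

View pics/h2.png

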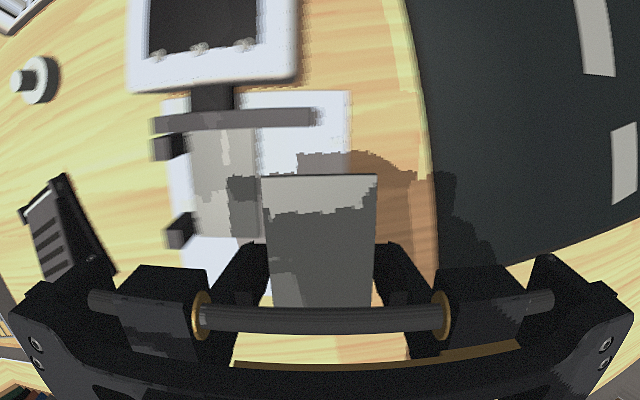

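>>> play_rows([
  [[1,-0.15,-0.045,0,0,0,0],[1,-0.236,-0.045,0,0,0,0],[1,-0.236,-0.045,0,0,0,0],[1,-0.236,-0.045,0.06,0,0,0],[1,-0.236,-0.045,0.12,0,0,0]],
])

```text
clock: 13.12
tool_pos: [0.4767, 0.1113, 0.0822]
eef_rot: [-0.649, 0.76, 0.003, 0.002]
contact_force: [-0.3, 0.2, -0.6]
opening: 0.631
```

```bash
python3 - <<'E'
from h import *
stm();mm(15,19.5,.0425); print(get_state()["q"].round(3))
E
```

```text
t 13.12 pos [0.4767 0.1113 0.0822] yaw -99.01 tilt [0.     0.0072] F [-0.35  0.2  -0.63] op 0.631
marker mm [10.9 29.6] z 82.2
shift [ 0.0348 -0.0135  0.1321] turn [0.0004 0.0023 0.0041] t 13.12
[-0.213  0.831 -0.173  2.099  0.514  0.248 -2.56 ]
```

>>> play_rows([
  [[1,0.035,-0.013,0,0,0.002,0.004],[1,0.035,-0.013,0,0,0.002,0.004],[1,0.035,-0.013,0.05,0,0.002,0.004],[1,0.035,-0.013,0.09,0,0.002,0.004],[1,0.035,-0.013,0.1,0,0.002,0.004]],
])

```text
clock: 13.75
tool_pos: [0.4787, 0.1003, 0.0517]
eef_rot: [-0.645, 0.765, 0.001, -0.001]
contact_force: [-0.0, -0.2, -0.7]
opening: 0.632
```

```bash
python3 - <<'E'
from h import *
stm();mm(15,20,.0425); print(get_state()["q"].round(3))
E
```

```text
t 13.75 pos [0.4787 0.1003 0.0517] yaw -99.74 tilt [-0.0018  0.0005] F [-0.02 -0.16 -0.72] op 0.632
marker mm [14.7 19. ] z 51.7
shift [-0.0032 -0.0012  0.0306] turn [0.0006 0.0001 0.0001] t 13.75
[-0.231  0.892 -0.114  2.104  0.529  0.174 -2.566]
```

Lower to the stack, then slide to the stops and fence.

>>> play_rows([
  [[1,-0.003,0,0.02,0,0,0],[1,-0.003,0,0.031,0,0,0],[1,-0.005,-0.01,0.031,0,0,0],[1,-0.006,-0.018,0.031,0,0,0],[1,-0.006,-0.018,0.031,0,0,0]],
])

```text
clock: 14.38
tool_pos: [0.483, 0.1011, 0.0423]
eef_rot: [-0.645, 0.765, 0.001, -0.001]
contact_force: [-4.0, 1.6, -0.0]
opening: 0.629
```

```bash
python3 - <<'E'
from h import *
stm()
E
```

```text
t 14.38 pos [0.483  0.1011 0.0423] yaw -99.73 tilt [-0.0041  0.0004] F [-3.96  1.59 -0.04] op 0.629
marker mm [18.8 20.6] z 42.3
```

>>> play_rows([
  [[1,-0.003,-0.004,0,0,0,0],[-0.45,-0.003,0,0,0,0,0],[-0.45,-0.003,0,0,0,0,0],[-0.45,-0.003,0,-0.05,0,0,0],[-1,0,0,-0.25,0,0,0]],
])

```text
clock: 15.0
tool_pos: [0.4823, 0.101, 0.1168]
eef_rot: [-0.645, 0.764, 0.002, -0.004]
contact_force: [2.0, -0.2, 0.5]
opening: 0.812
```

```bash
python3 - <<'E'
from h import *
stm(); move(.439,-.17,.15,-82)
move(.439,-.331,.1,-80.2); snap("wrist","h3")
E
```

```text
t 15.0 pos [0.4823 0.101  0.1168] yaw -99.68 tilt [-0.0083 -0.0014] F [ 1.97 -0.17  0.5 ] op 0.812
marker mm [18.2 20.3] z 116.8
shift [ 0.915  -0.0086 -0.1081] turn [ 0.0027 -0.0005 -0.0982] t 15.0
shift [ 1.4436 -0.1001  0.0593] turn [ 0.0027 -0.0005 -0.1082] t 15.0
```

View pics/h3.png

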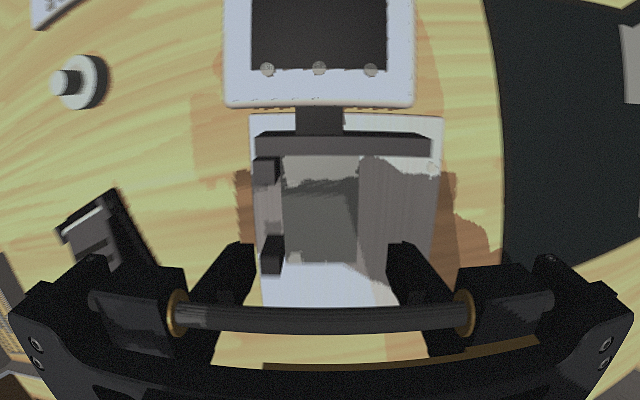

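>>> play_rows([
  [[-1,0.15,0,-0.11,0,0,-0.03],[-1,0.35,-0.01,-0.11,0.002,0,-0.08],[-1,0.55,-0.01,-0.11,0.003,0,-0.1],[-1,0.75,-0.01,-0.11,0.003,0,-0.108],[-1,0.95,-0.01,-0.11,0.003,0,-0.108]],
])

```text
clock: 15.68
tool_pos: [0.4404, -0.1825, 0.1581]
eef_rot: [0.764, -0.645, 0.006, -0.005]
contact_force: [0.5, -0.3, -0.7]
opening: 1.004
```

```bash
python3 - <<'E'
from h import *
st(); move(.439,-.331,.09,-80.2)
E
python3 bl.py
```

```text
t 15.68 pos [ 0.4404 -0.1825  0.1581] yaw -80.3 tilt [0.015 0.   ] F [ 0.55 -0.3  -0.74] op 1.004
shift [0.4866 0.0913 0.2268] turn [-0.0047 -0.0008 -0.0006] t 15.68
[409. 203.] [ 0.5845 -0.2789] [86. 54.] -1.5 [ 0.5847 -0.2796]
[460. 206.] [ 0.5739 -0.4138] [89. 55.] 1.2 [ 0.5739 -0.4137]
```

>>> play_rows([
  [[-1,0.2,0.04,0.05,0,0,0],[-1,0.4,0.09,0.15,-0.005,0,0],[-1,0.487,0.091,0.225,-0.005,0,0],[-1,0.487,0.091,0.225,-0.005,0,0],[-1,0.487,0.091,0.225,-0.005,0,0]],
])

```text
clock: 16.35
tool_pos: [0.4327, -0.342, 0.0917]
eef_rot: [0.759, -0.651, 0.001, 0.005]
contact_force: [-0.1, 0.8, -0.1]
opening: 0.998
```

```bash
python3 - <<'E'
from h import *
st(); move(.439,-.331,.0243,-80.2); snap("wrist","i1")
E
```

```text
t 16.35 pos [ 0.4327 -0.342   0.0917] yaw -81.19 tilt [-0.0048 -0.01  ] F [-0.15  0.81 -0.11] op 0.998
shift [-0.0351 -0.0277  0.2243] turn [ 0.002  -0.0029 -0.0055] t 16.35
```

View pics/i1.png

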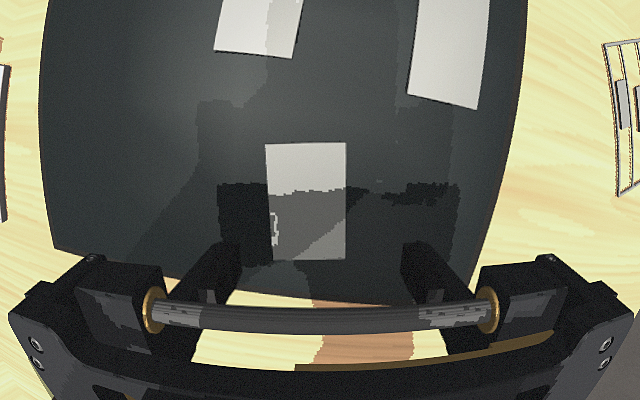

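>>> play_rows([
  [[-1,-0.035,-0.028,0,0.002,-0.003,-0.005],[-1,-0.035,-0.028,0.08,0.002,-0.003,-0.005],[-1,-0.035,-0.028,0.18,0.002,-0.003,-0.005],[-1,-0.035,-0.028,0.22,0.002,-0.003,-0.005],[-1,-0.035,-0.028,0.22,0.002,-0.003,-0.005]],
])

```text
clock: 17.02
tool_pos: [0.4399, -0.3292, 0.0259]
eef_rot: [0.765, -0.643, -0.0, -0.0]
contact_force: [0.1, 1.1, 0.1]
opening: 1.004
```

```bash
python3 - <<'E'
from h import *
st(); move(.439,-.331,.0238,-80.2)
E
```

```text
t 17.02 pos [ 0.4399 -0.3292  0.0259] yaw -80.1 tilt [-0.      0.0011] F [0.12 1.05 0.14] op 1.004
shift [0.0053 0.0041 0.0071] turn [-0.0001  0.0003  0.0006] t 17.02
```

>>> play_rows([
  [[0,0.005,0.004,0.007,0,0,0],[1,0.005,0.004,0.007,0,0,0],[1,0.005,0.004,0.007,0,0,0],[1,0.005,0.004,0.007,0,0,0],[1,0.005,0.004,0.007,0,0,0]],
])

```text
clock: 17.65
tool_pos: [0.4392, -0.3311, 0.0242]
eef_rot: [0.765, -0.644, -0.0, -0.0]
contact_force: [-0.8, -0.7, 3.3]
opening: 0.63
```

```bash
python3 - <<'E'
from h import *
st(); snap("wrist","i2"); mm(-15,-60,.13)
E
```

```text
t 17.65 pos [ 0.4392 -0.3311  0.0242] yaw -80.11 tilt [0.0005 0.0007] F [-0.81 -0.72  3.26] op 0.63
shift [-1.1793 -0.1951 -0.3519] turn [-1.000e-04  2.000e-04  1.091e-01] t 17.7
```

View pics/i2.png

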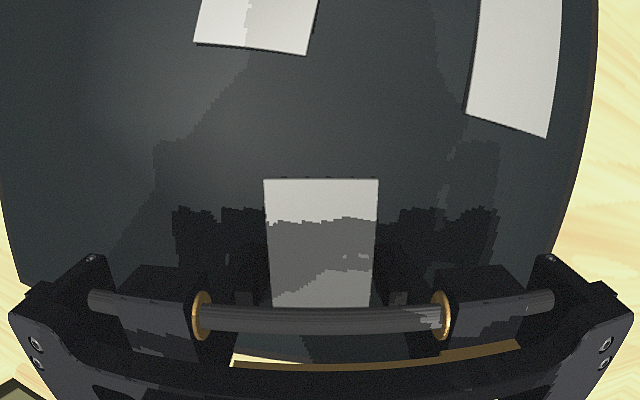

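>>> play_rows([
  [[1,0,0,-0.15,0,0,0],[1,-0.15,-0.02,-0.35,0,0,0.04],[1,-0.35,-0.06,-0.35,0,0,0.09],[1,-0.55,-0.1,-0.35,0,0,0.109],[1,-0.75,-0.13,-0.35,0,0,0.109]],
])

```text
clock: 18.32
tool_pos: [0.4394, -0.1048, 0.1297]
eef_rot: [-0.644, 0.765, -0.0, 0.001]
contact_force: [0.6, 0.9, -0.8]
opening: 0.633
```

```bash
python3 - <<'E'
from h import *
st(); mm(12,18,.12)
E
```

```text
t 18.32 pos [ 0.4394 -0.1048  0.1297] yaw -99.79 tilt [0.0022 0.001 ] F [ 0.61  0.86 -0.77] op 0.633
shift [-0.6924 -0.0038  0.0332] turn [-0.0006  0.0004 -0.0002] t 18.32
```

>>> play_rows([
  [[1,-0.2,0,0,0,0,0],[1,-0.4,0,0,0,0,0],[1,-0.55,0,0.03,0,0,0],[1,-0.65,0,0.03,0,0,0],[1,-0.68,0,0.03,0,0,0]],
])

```text
clock: 18.95
tool_pos: [0.4742, 0.0986, 0.1208]
eef_rot: [-0.646, 0.764, 0.0, 0.002]
contact_force: [-0.4, -0.8, -1.0]
opening: 0.632
```

```bash
python3 - <<'E'
from h import *
stm(); mm(14,19.5,.055)
E
```

```text
t 18.95 pos [0.4742 0.0986 0.1208] yaw -99.58 tilt [0.0024 0.0023] F [-0.45 -0.81 -1.01] op 0.632
marker mm [10.6 16.6] z 120.8
shift [-0.0089 -0.0111  0.2194] turn [-0.0006  0.0009  0.0009] t 18.95
```

>>> play_rows([
  [[1,-0.009,-0.011,0.02,0,0.001,0.001],[1,-0.009,-0.011,0.1,0,0.001,0.001],[1,-0.009,-0.011,0.19,0,0.001,0.001],[1,-0.009,-0.011,0.22,0,0.001,0.001],[1,-0.009,-0.011,0.22,0,0.001,0.001]],
])

```text
clock: 19.58
tool_pos: [0.4778, 0.0998, 0.0545]
eef_rot: [-0.644, 0.765, -0.001, -0.0]
contact_force: [0.4, -0.2, -0.9]
opening: 0.631
```

```bash
python3 - <<'E'
from h import *
stm(); mm(14,19.5,.0487); mm(19.5,21.5,.0487)
E
```

```text
t 19.57 pos [0.4778 0.0998 0.0545] yaw -99.84 tilt [ 0.0007 -0.0019] F [ 0.45 -0.24 -0.87] op 0.631
marker mm [13.9 18.4] z 54.5
shift [-0.0038 -0.0003  0.0193] turn [-0.0003 -0.0006 -0.0005] t 19.57
shift [-0.0105 -0.0186  0.0193] turn [-0.0003 -0.0006 -0.0005] t 19.57
```

>>> play_rows([
  [[1,-0.004,0,0.012,0,0,0],[1,-0.006,0,0.02,0,0,0],[1,-0.01,-0.01,0.02,0,0,0],[1,-0.01,-0.02,0.02,0,0,0],[1,-0.01,-0.024,0.02,0,0,0]],
])

```text
clock: 20.2
tool_pos: [0.4855, 0.1016, 0.0486]
eef_rot: [-0.644, 0.765, -0.001, -0.0]
contact_force: [-1.7, 0.0, -0.4]
opening: 0.634
```

```bash
python3 - <<'E'
from h import *
stm()
E
```

```text
t 20.2 pos [0.4855 0.1016 0.0486] yaw -99.84 tilt [ 0.0007 -0.0017] F [-1.71  0.01 -0.37] op 0.634
marker mm [21.2 21.5] z 48.6
```

>>> play_rows([
  [[1,-0.002,-0.004,0,0,0,0],[1,-0.002,-0.005,0,0,0,0],[1,-0.002,-0.005,0,0,0,0]],
])

```text
clock: 20.58
tool_pos: [0.4856, 0.1016, 0.0485]
eef_rot: [-0.644, 0.765, -0.0, -0.002]
contact_force: [-4.5, 0.8, 2.5]
opening: 0.63
```

```bash
python3 - <<'E'
from h import *
stm()
E
```

```text
t 20.57 pos [0.4856 0.1016 0.0485] yaw -99.82 tilt [-0.002  -0.0027] F [-4.53  0.84  2.49] op 0.63
marker mm [21.3 21.5] z 48.5
```

Contact with the fence. Release and lift.

>>> play_rows([
  [[-0.45,0,0.003,0,0,0,0],[-0.45,0,0.003,0,0,0,0],[-0.45,0,0.003,0,0,0,0],[-0.45,0,0.003,-0.06,0,0,0],[-1,0,0.003,-0.28,0,0,0]],
])

```text
clock: 21.2
tool_pos: [0.4838, 0.1018, 0.1277]
eef_rot: [-0.644, 0.765, 0.001, -0.004]
contact_force: [2.0, 1.3, 0.0]
opening: 0.814
```

```bash
python3 - <<'E'
from h import *
stm(); snap("wrist","j1"); move(.57,-.16,.15,-91.5)
E
```

```text
t 21.2 pos [0.4838 0.1018 0.1277] yaw -99.78 tilt [-0.0068 -0.0044] F [2.01 1.31 0.04] op 0.814
marker mm [19.5 21.4] z 127.7
shift [ 0.8153 -0.4207 -0.0455] turn [-0.0018 -0.0002 -0.0463] t 21.25
```

View pics/j1.png

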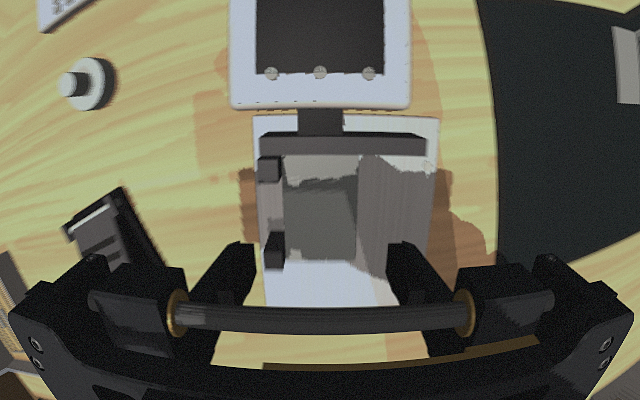

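>>> play_rows([
  [[-1,0.15,-0.05,-0.08,0,0,-0.02],[-1,0.3,-0.2,-0.08,0,0,-0.046],[-1,0.5,-0.35,-0.08,-0.002,0,-0.046],[-1,0.7,-0.42,-0.08,-0.002,0,-0.046],[-1,0.82,-0.42,-0.08,-0.002,0,-0.046]],
])

```text
clock: 21.88
tool_pos: [0.5707, -0.1649, 0.1604]
eef_rot: [-0.696, 0.718, -0.001, 0.0]
contact_force: [0.7, 0.4, 0.2]
opening: 0.999
```

```bash
python3 - <<'E'
from h import *
st(); move(.584,-.2795,.08,-91.5); move(.584,-.2795,.0242,-91.5)
E
python3 bl.py
```

```text
t 21.88 pos [ 0.5707 -0.1649  0.1604] yaw -91.71 tilt [ 0.0017 -0.0015] F [0.73 0.43 0.24] op 0.999
shift [ 0.3801 -0.0552  0.2686] turn [-0.0006 -0.0005 -0.0012] t 21.88
shift [ 0.3798 -0.0549  0.4546] turn [-0.0006 -0.0005 -0.0012] t 21.88
[460. 206.] [ 0.5738 -0.4138] [89. 55.] 1.2 [ 0.5739 -0.4138]
```

>>> play_rows([
  [[-1,0.15,-0.03,0.05,0,0,0],[-1,0.3,-0.055,0.15,0,0,0],[-1,0.38,-0.055,0.25,0,0,0],[-1,0.38,-0.055,0.25,0,0,0],[-1,0.38,-0.055,0.3,0,0,0]],
])

```text
clock: 22.55
tool_pos: [0.582, -0.288, 0.0723]
eef_rot: [-0.693, 0.721, -0.004, -0.002]
contact_force: [1.7, -0.5, 0.2]
opening: 0.997
```

```bash
python3 - <<'E'
from h import *
st(); move(.584,-.2795,.0242,-91.5); im,m=snap("wrist","k1")
P=onz(m,"wrist",[(262,178)],.008)
E
```

```text
t 22.55 pos [ 0.582  -0.288   0.0723] yaw -92.2 tilt [ 0.0026 -0.0083] F [ 1.74 -0.48  0.16] op 0.997
shift [-0.03  -0.005  0.16 ] turn [-0.0009 -0.0026 -0.0039] t 22.55
```

View pics/k1.png

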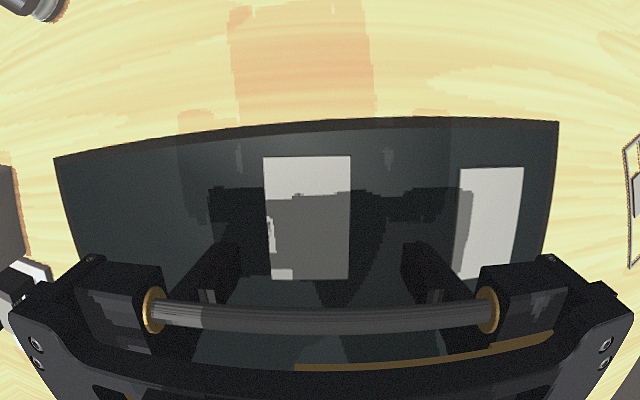

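>>> play_rows([
  [[-1,-0.03,-0.005,0,-0.001,-0.003,-0.004],[-1,-0.03,-0.005,0.06,-0.001,-0.003,-0.004],[-1,-0.03,-0.005,0.13,-0.001,-0.003,-0.004],[-1,-0.03,-0.005,0.16,-0.001,-0.003,-0.004],[-1,-0.03,-0.005,0.16,-0.001,-0.003,-0.004]],
])

```text
clock: 23.22
tool_pos: [0.5809, -0.2783, 0.0226]
eef_rot: [-0.698, 0.716, 0.003, -0.002]
contact_force: [-5.5, 4.0, 14.1]
opening: 1.003
```

>>> play_rows([
  [[1,0,0,0,0,0,0],[1,0,0,0,0,0,0],[1,0,0,0,0,0,0],[1,0,0,0,0,0,0],[1,0,0,0,0,0,0]],
])

```text
clock: 23.85
tool_pos: [0.5811, -0.2791, 0.0226]
eef_rot: [-0.698, 0.716, 0.003, -0.002]
contact_force: [0.6, -3.3, 4.7]
opening: 0.633
```

```bash
python3 - <<'E'
from h import *
st(); mm(10,-100,.13); mm(10,0,.13); im,m=snap("wrist","k2")
E
```

```text
t 23.85 pos [ 0.5811 -0.2791  0.0226] yaw -91.47 tilt [-0.0072  0.0011] F [ 0.6  -3.33  4.68] op 0.633
shift [-0.8652  0.4489 -0.3541] turn [0.0023 0.0001 0.046 ] t 23.85
shift [-1.195   0.4009 -0.3541] turn [0.0023 0.0001 0.046 ] t 23.85
```

View pics/k2.png

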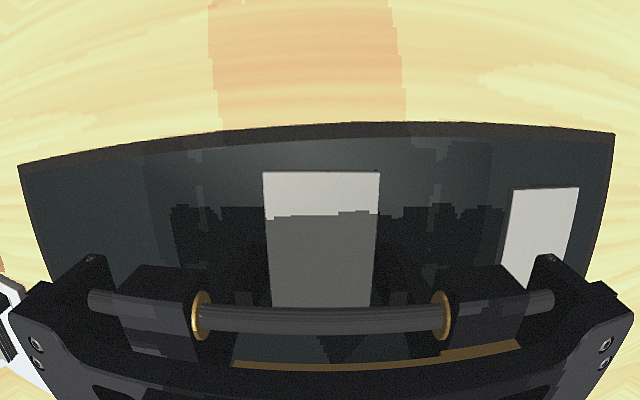

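>>> play_rows([
  [[1,0,0,-0.15,0,0,0],[1,-0.15,0.08,-0.354,0.002,0,0.02],[1,-0.32,0.2,-0.354,0.002,0,0.046],[1,-0.5,0.34,-0.354,0.002,0,0.046],[1,-0.7,0.43,-0.354,0.002,0,0.046]],
])

```text
clock: 24.52
tool_pos: [0.4645, -0.0823, 0.1296]
eef_rot: [-0.644, 0.765, 0.002, -0.0]
contact_force: [0.6, 1.3, -0.4]
opening: 0.633
```

```bash
python3 - <<'E'
from h import *
stm(); mm(8,18,.12)
E
```

```text
t 24.52 pos [ 0.4645 -0.0823  0.1296] yaw -99.79 tilt [-0.0031  0.0026] F [ 0.62  1.25 -0.41] op 0.633
marker mm [  31.7 -163.3] z 129.6
shift [-0.6042  0.0791  0.0334] turn [ 0.0011  0.0006 -0.0002] t 24.52
```

>>> play_rows([
  [[1,-0.2,0.03,0,0,0,0],[1,-0.38,0.06,0,0,0,0],[1,-0.5,0.08,0.03,0.001,0,0],[1,-0.58,0.08,0.03,0.001,0,0],[1,-0.6,0.08,0.03,0.001,0,0]],
])

```text
clock: 25.15
tool_pos: [0.4704, 0.1019, 0.1205]
eef_rot: [-0.646, 0.764, 0.002, 0.001]
contact_force: [-0.9, 0.3, 0.8]
opening: 0.636
```

```bash
python3 - <<'E'
from h import *
stm(); mm(10.5,19.5,.058)
E
```

```text
t 25.15 pos [0.4704 0.1019 0.1205] yaw -99.55 tilt [-0.0019  0.0038] F [-0.95  0.34  0.84] op 0.636
marker mm [ 6.2 19.2] z 120.5
shift [-1.000e-04 -1.480e-02  2.081e-01] turn [0.0008 0.0011 0.0011] t 25.15
```

>>> play_rows([
  [[1,0,-0.015,0.02,0.001,0.001,0.001],[1,0,-0.015,0.1,0.001,0.001,0.001],[1,0,-0.015,0.18,0.001,0.001,0.001],[1,0,-0.015,0.208,0.001,0.001,0.001],[1,0,-0.015,0.208,0.001,0.001,0.001]],
])

```text
clock: 25.78
tool_pos: [0.4744, 0.1005, 0.0576]
eef_rot: [-0.644, 0.765, -0.0, -0.0]
contact_force: [-0.3, 0.3, -0.5]
opening: 0.634
```

```bash
python3 - <<'E'
from h import *
stm(); mm(10.5,20.5,.052); mm(17.5,21.5,.052)
E
```

```text
t 25.77 pos [0.4744 0.1005 0.0576] yaw -99.8 tilt [-0.0006 -0.0007] F [-0.35  0.29 -0.45] op 0.634
marker mm [10.4 18.5] z 57.6
shift [-0.0067 -0.0004  0.0187] turn [ 0.0002 -0.0003 -0.0003] t 25.77
shift [-0.01   -0.0238  0.0187] turn [ 0.0002 -0.0003 -0.0003] t 25.77
```

>>> play_rows([
  [[1,-0.004,0,0.01,0,0,0],[1,-0.007,0,0.019,0,0,0],[1,-0.01,-0.008,0.019,0,0,0],[1,-0.01,-0.016,0.019,0,0,0],[1,-0.01,-0.02,0.019,0,0,0]],
])

```text
clock: 26.4
tool_pos: [0.4812, 0.1024, 0.0521]
eef_rot: [-0.644, 0.765, -0.0, -0.0]
contact_force: [0.2, -0.5, -0.6]
opening: 0.636
```

```bash
python3 - <<'E'
from h import *
stm()
E
```

```text
t 26.4 pos [0.4812 0.1024 0.0521] yaw -99.82 tilt [-0.     -0.0005] F [ 0.17 -0.48 -0.61] op 0.636
marker mm [16.8 21.6] z 52.1
```

>>> play_rows([
  [[1,-0.001,-0.004,0.002,0,0,0],[1,-0.001,-0.008,0.002,0,0,0],[1,-0.001,-0.008,0.002,0,0,0]],
])

```text
clock: 26.78
tool_pos: [0.4817, 0.1023, 0.0515]
eef_rot: [-0.644, 0.765, 0.001, -0.002]
contact_force: [-4.6, 1.2, 5.2]
opening: 0.632
```

```bash
python3 - <<'E'
from h import *
stm()
E
```

```text
t 26.77 pos [0.4817 0.1023 0.0515] yaw -99.76 tilt [-0.0033 -0.0011] F [-4.64  1.17  5.16] op 0.632
marker mm [17.3 21.6] z 51.5
```

Contact. Release and go for the last blank.

>>> play_rows([
  [[-0.45,0,0,0,0,0,0],[-0.45,0,0.003,0,0,0,0],[-0.45,0,0.003,0,0,0,0],[-0.45,0,0.003,-0.06,0,0,0],[-1,0,0.003,-0.28,0,0,0]],
])

```text
clock: 27.4
tool_pos: [0.4798, 0.1023, 0.1306]
eef_rot: [-0.645, 0.765, 0.002, -0.004]
contact_force: [1.5, -0.7, 0.3]
opening: 0.817
```

```bash
python3 - <<'E'
from h import *
stm(); snap("wrist","l1"); move(.55,-.18,.16,-89)
E
```

```text
t 27.4 pos [0.4798 0.1023 0.1306] yaw -99.73 tilt [-0.0087 -0.0031] F [ 1.54 -0.68  0.32] op 0.817
marker mm [15.4 21.2] z 130.6
shift [ 0.8919 -0.379  -0.071 ] turn [-0.0012  0.0001 -0.0599] t 27.45
```

View pics/l1.png

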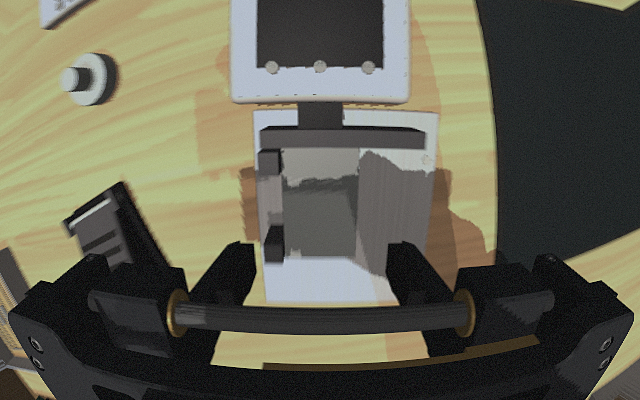

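>>> play_rows([
  [[-1,0.15,-0.05,-0.07,0,0,-0.02],[-1,0.35,-0.2,-0.07,0,0,-0.06],[-1,0.55,-0.32,-0.07,-0.001,0,-0.06],[-1,0.75,-0.4,-0.07,-0.001,0,-0.06],[-1,0.95,-0.4,-0.07,-0.001,0,-0.06]],
])

```text
clock: 28.08
tool_pos: [0.5559, -0.1826, 0.1599]
eef_rot: [0.713, -0.701, 0.001, -0.001]
contact_force: [0.2, 0.6, -0.0]
opening: 0.997
```

```bash
python3 bl.py; python3 - <<'E'
from h import *
st(); move(.574,-.4138,.08,-89)
E
```

```text
[460. 206.] [ 0.5738 -0.4138] [89. 55.] 1.2 [ 0.5739 -0.4138]
t 28.12 pos [ 0.5523 -0.1959  0.1589] yaw -89.83 tilt [-0.0011 -0.0096] F [-1.45 -7.89  0.52] op 1.004
shift [ 0.724  -0.0707  0.2699] turn [ 0.0004 -0.003  -0.0046] t 28.12
```

>>> play_rows([
  [[-1,0.2,-0.03,0,0,0,0],[-1,0.4,-0.07,0.1,0,-0.003,-0.004],[-1,0.6,-0.07,0.2,0,-0.003,-0.004],[-1,0.7,-0.07,0.25,0,-0.003,-0.004],[-1,0.724,-0.07,0.25,0,-0.003,-0.004]],
])

```text
clock: 28.75
tool_pos: [0.57, -0.419, 0.0827]
eef_rot: [0.71, -0.704, -0.002, 0.003]
contact_force: [0.5, 0.6, 0.1]
opening: 1.0
```

```bash
python3 - <<'E'
from h import *
st(); move(.574,-.4138,.0246,-89); im,m=snap("wrist","n1")
E
```

```text
t 28.75 pos [ 0.57   -0.419   0.0827] yaw -89.53 tilt [-0.0064 -0.0021] F [0.48 0.64 0.12] op 1.0
shift [-0.0177 -0.0147  0.1936] turn [ 0.002  -0.0006 -0.003 ] t 28.75
```

View pics/n1.png

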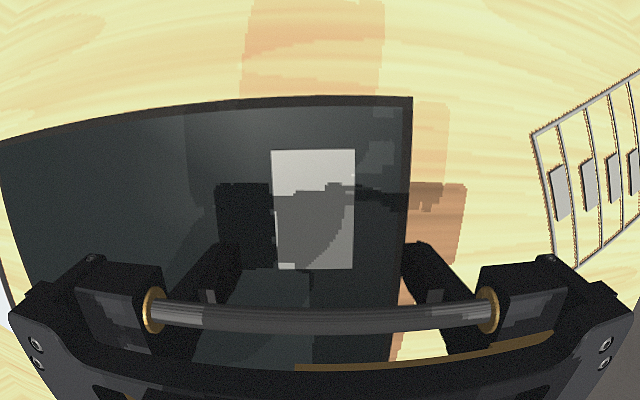

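>>> play_rows([
  [[-1,-0.018,-0.015,0,0.002,-0.001,-0.003],[-1,-0.018,-0.015,0.08,0.002,-0.001,-0.003],[-1,-0.018,-0.018,0.15,0.002,-0.001,-0.003],[-1,-0.018,-0.018,0.19,0.002,-0.001,-0.003],[-1,-0.018,-0.018,0.19,0.002,-0.001,-0.003]],
])

```text
clock: 29.42
tool_pos: [0.576, -0.411, 0.0254]
eef_rot: [0.714, -0.7, -0.001, -0.001]
contact_force: [0.2, -0.5, 0.6]
opening: 0.999
```

>>> play_rows([
  [[1,0,0,0,0,0,0],[1,0,0,0,0,0,0],[1,0,0,0,0,0,0],[1,0,0,0,0,0,0],[1,0,0,0,0,0,0]],
])

```text
clock: 30.05
tool_pos: [0.5762, -0.4113, 0.0259]
eef_rot: [0.714, -0.7, -0.001, -0.001]
contact_force: [0.3, -0.1, 2.8]
opening: 0.628
```

```bash
python3 - <<'E'
from h import *
st(); mm(10,-150,.13); im,m=snap("wrist","n2")
E
```

```text
t 30.05 pos [ 0.5762 -0.4113  0.0259] yaw -88.84 tilt [0.0007 0.0027] F [ 0.31 -0.14  2.78] op 0.628
shift [-1.1622  0.4122 -0.3441] turn [-0.0002  0.0009  0.0606] t 30.05
```

View pics/n2.png

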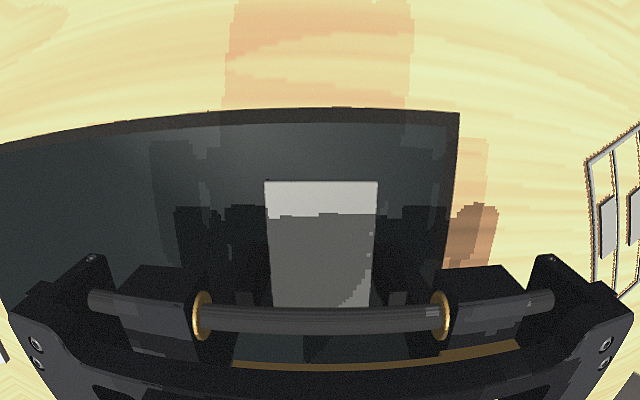

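>>> play_rows([
  [[1,0,0,-0.15,0,0,0],[1,-0.15,0.05,-0.344,0,0,0.02],[1,-0.34,0.14,-0.344,0,0.001,0.06],[1,-0.53,0.22,-0.344,0,0.001,0.06],[1,-0.72,0.28,-0.344,0,0.001,0.06]],
])

```text
clock: 30.72
tool_pos: [0.4886, -0.2012, 0.1301]
eef_rot: [-0.645, 0.764, -0.0, 0.0]
contact_force: [0.6, 0.8, -0.6]
opening: 0.625
```

```bash
python3 - <<'E'
from h import *
stm(); mm(12,-40,.125)
E
```

```text
t 30.73 pos [ 0.4886 -0.2012  0.1301] yaw -99.7 tilt [ 0.0013 -0.    ] F [ 0.63  0.78 -0.64] op 0.625
marker mm [  75.5 -276.4] z 130.1
shift [-0.7881  0.211   0.0169] turn [-0.0004  0.0001  0.0003] t 30.73
```

>>> play_rows([
  [[1,-0.2,0.07,0,0,0,0],[1,-0.4,0.14,0,0,0,0],[1,-0.6,0.21,0.01,0,0,0],[1,-0.78,0.21,0.015,0,0,0],[1,-0.85,0.21,0.015,0,0,0]],
])

```text
clock: 31.35
tool_pos: [0.4698, 0.066, 0.1257]
eef_rot: [-0.647, 0.762, 0.0, 0.002]
contact_force: [-0.1, -0.3, -0.3]
opening: 0.631
```

```bash
python3 - <<'E'
from h import *
stm(); mm(13.5,18.5,.11)
E
```

```text
t 31.35 pos [0.4698 0.066  0.1257] yaw -99.31 tilt [0.0025 0.0031] F [-0.13 -0.28 -0.3 ] op 0.631
marker mm [ 11.7 -16.2] z 125.7
shift [-0.1155 -0.0068  0.0528] turn [-0.0006  0.0011  0.0024] t 31.35
```

>>> play_rows([
  [[1,-0.06,-0.007,0,0,0,0.002],[1,-0.11,-0.007,0.05,0,0.001,0.002],[1,-0.115,-0.007,0.1,0,0.001,0.002],[1,-0.115,-0.007,0.17,0,0.001,0.002],[1,-0.115,-0.007,0.19,0,0.001,0.002]],
])

```text
clock: 31.98
tool_pos: [0.477, 0.1, 0.068]
eef_rot: [-0.645, 0.764, -0.0, 0.0]
contact_force: [-0.4, 0.3, 0.3]
opening: 0.623
```

```bash
python3 - <<'E'
from h import *
stm(); mm(14.5,20.5,.0602);mm(20,21.6,.0602)
E
```

```text
t 31.98 pos [0.477 0.1   0.068] yaw -99.64 tilt [ 0.0004 -0.0005] F [-0.41  0.27  0.35] op 0.623
marker mm [13.1 18.5] z 68.0
shift [-0.0066 -0.0047  0.0259] turn [-0.0002 -0.0001  0.0006] t 31.98
shift [-0.0102 -0.0231  0.0259] turn [-0.0002 -0.0001  0.0006] t 31.98
```

>>> play_rows([
  [[1,-0.004,-0.004,0.013,0,0,0],[1,-0.007,-0.004,0.025,0,0,0],[1,-0.01,-0.01,0.026,0,0,0],[1,-0.01,-0.018,0.026,0,0,0],[1,-0.01,-0.023,0.027,0,0,0]],
])

```text
clock: 32.6
tool_pos: [0.4848, 0.1018, 0.0601]
eef_rot: [-0.645, 0.764, -0.0, 0.0]
contact_force: [0.6, -0.4, 0.4]
opening: 0.623
```

>>> play_rows([
  [[1,-0.001,-0.006,0.001,0,0,0],[1,-0.001,-0.01,0.001,0,0,0],[1,-0.001,-0.01,0.001,0,0,0]],
])

```text
clock: 32.98
tool_pos: [0.4872, 0.1014, 0.0599]
eef_rot: [-0.645, 0.764, -0.0, -0.0]
contact_force: [-2.8, -0.6, 2.1]
opening: 0.625
```

```bash
python3 - <<'E'
from h import *
stm()
E
```

```text
t 32.98 pos [0.4872 0.1014 0.0599] yaw -99.65 tilt [-0.     -0.0006] F [-2.79 -0.63  2.08] op 0.625
marker mm [22.8 21.6] z 59.9
```

>>> play_rows([
  [[1,0,-0.004,0,0,0,0],[-0.7,0,-0.002,0,0,0,0],[-0.7,0,0,0,0,0,0],[-0.7,0,0,0,0,0,0],[-0.7,0,0,-0.02,0,0,0]],
])

```text
clock: 33.6
tool_pos: [0.4872, 0.1013, 0.0658]
eef_rot: [-0.645, 0.764, -0.0, -0.0]
contact_force: [-0.6, -0.1, -0.1]
opening: 0.849
```

>>> play_rows([
  [[-0.7,0,0.01,-0.15,0,0,0],[-0.7,0,0.1,-0.3,0,0,0],[-0.7,0,0.15,-0.4,0,0,0],[-0.7,0,0.15,-0.4,0,0,0],[-0.7,0,0.15,-0.4,0,0,0]],
])

```text
clock: 34.22
tool_pos: [0.4433, 0.1087, 0.1856]
eef_rot: [-0.645, 0.764, -0.0, -0.0]
contact_force: [0.1, -0.8, -0.2]
opening: 0.845
```

```bash
python3 bl.py;  python3 - <<'E'
from h import *
import pickle
stm(); im,m=snap("wrist","o1"); im=cv2.imread("pics/o1.png");pickle.dump(m,open("m_o1.pkl","wb"))
cv2.imwrite("pics/o1b.png",cv2.resize(im[20:220,220:420],None,fx=3,fy=3,interpolation=cv2.INTER_CUBIC))
E
```

```text
[278.  99.] [0.8903 0.0694] [122.  99.] 43.0 [0.8782 0.0687]
[264. 236.] [0.5112 0.1126] [92. 79.] -10.9 [0.5051 0.1142]
[293. 237.] [0.4999 0.0422] [91. 80.] -9.6 [0.5004 0.0356]
t 34.27 pos [0.4432 0.1087 0.1851] yaw -99.69 tilt [-0.0008 -0.0013] F [-0.54  0.28 -0.72] op 0.847
marker mm [-21.8  21.3] z 185.1
```

View pics/o1b.png

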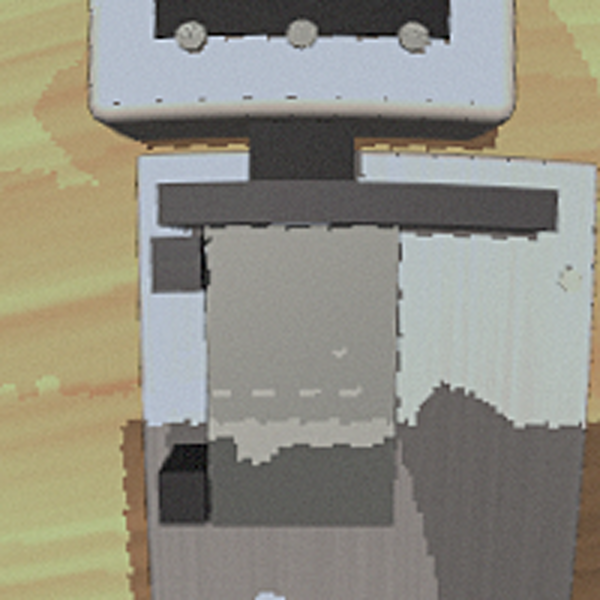

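View pics/o1.png

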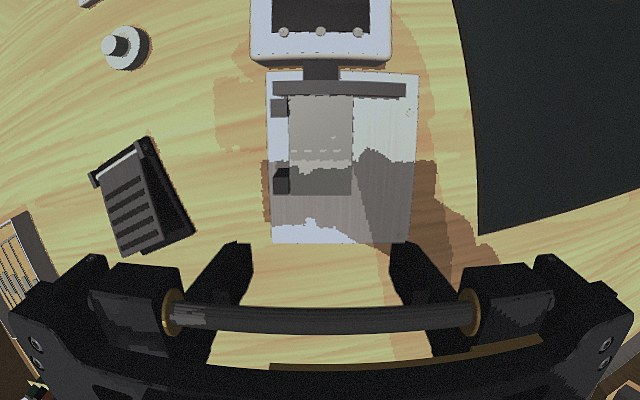

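```bash
python3 - <<'E'
from h import *
mm(18,21.5,.1)
E
```

```text
shift [-0.001  -0.1333  0.2829] turn [ 0.0004 -0.0005  0.0004] t 34.33
```

>>> play_rows([
  [[-0.8,-0.001,-0.07,0.1,0,0,0],[-0.8,-0.001,-0.133,0.25,0,0,0],[-0.8,-0.001,-0.133,0.283,0,0,0],[-0.8,-0.001,-0.133,0.283,0,0,0],[-0.8,-0.001,-0.133,0.283,0,0,0]],
])

```text
clock: 34.95
tool_pos: [0.482, 0.1025, 0.101]
eef_rot: [-0.645, 0.764, -0.0, -0.001]
contact_force: [-1.0, -0.6, 0.5]
opening: 0.901
```

```bash
python3 - <<'E'
from h import *
stm();mm(18,21.5,.033)
E
```

```text
t 34.95 pos [0.482  0.1025 0.101 ] yaw -99.65 tilt [-0.0008 -0.001 ] F [-1.04 -0.57  0.47] op 0.901
marker mm [17.6 21.8] z 101.0
shift [ 0.0008 -0.0015  0.2267] turn [ 0.0002 -0.0003  0.0005] t 34.95
```

>>> play_rows([
  [[-0.8,0.001,-0.001,0.06,0,0,0],[-0.8,0.001,-0.001,0.12,0,0,0],[-0.8,0.001,-0.001,0.18,0,0,0],[-0.8,0.001,-0.001,0.225,0,0,0],[-0.8,0.001,-0.001,0.225,0,0,0]],
])

```text
clock: 35.58
tool_pos: [0.482, 0.1023, 0.0335]
eef_rot: [-0.645, 0.764, -0.0, -0.001]
contact_force: [0.3, -0.3, -0.1]
opening: 0.9
```

>>> play_rows([
  [[1,0,0,0,0,0,0],[1,0,0,0,0,0,0],[1,0,0,0,0,0,0],[1,0,0,0,0,0,0],[1,0,0,0,0,0,0]],
], force=15)

```text
clock: 36.2
tool_pos: [0.4821, 0.102, 0.034]
eef_rot: [-0.645, 0.764, -0.0, -0.001]
contact_force: [-0.9, -1.8, 6.0]
opening: 0.639
```

>>> play_rows([
  [[1,-0.003,0,0,0,0,0],[1,-0.006,0,0,0,0,0],[1,-0.01,0,0,0,0,0],[1,-0.01,0,0,0,0,0]],
])

```text
clock: 36.7
tool_pos: [0.482, 0.1022, 0.0341]
eef_rot: [-0.644, 0.765, -0.001, -0.003]
contact_force: [-1.3, -6.3, 4.2]
opening: 0.631
```

```bash
python3 - <<'E'
from h import *
stm()
E
```

```text
t 36.7 pos [0.482  0.1022 0.0341] yaw -99.81 tilt [-0.0025 -0.0058] F [-1.26 -6.26  4.16] op 0.631
marker mm [17.6 21.5] z 34.1
```

>>> play_rows([
  [[1,-0.008,-0.004,0,0,0,0],[-1,0,0,0,0,0,0],[-1,0,0,0,0,0,0],[-1,0,0,-0.05,0,0,0],[-1,0,0,-0.25,0,0,0]],
])

```text
clock: 37.33
tool_pos: [0.4809, 0.1029, 0.1085]
eef_rot: [-0.645, 0.764, -0.0, -0.005]
contact_force: [1.5, 1.3, 0.2]
opening: 0.999
```

```bash
python3 - <<'E'
from h import *
stm();mm(-5,-13,.12,-40)
E
```

```text
t 37.33 pos [0.4809 0.1029 0.1085] yaw -99.72 tilt [-0.0072 -0.0071] F [1.48 1.33 0.18] op 0.999
marker mm [16.4 22. ] z 108.5
shift [ 0.117   0.0715 -0.0371] turn [ 0.0029 -0.0016 -0.2776] t 37.33
```

>>> play_rows([
  [[-1,0.03,0.02,-0.037,0,0,-0.06],[-1,0.06,0.04,-0.037,0,0,-0.12],[-1,0.1,0.06,-0.037,0,0,-0.18],[-1,0.117,0.0715,-0.037,0.002,-0.002,-0.235],[-1,0.117,0.0715,-0.037,0.003,-0.002,-0.277]],
])

```text
clock: 37.95
tool_pos: [0.4538, 0.0714, 0.121]
eef_rot: [0.908, -0.42, 0.0, -0.001]
contact_force: [-0.7, 0.4, 0.2]
opening: 0.996
```

```bash
python3 - <<'E'
from h import *
stm();mm(-6,-13,.034,-40); print(get_state()["q"].round(3)); snap("wrist","p1")
E
```

```text
t 37.95 pos [0.4538 0.0714 0.121 ] yaw -49.61 tilt [0.0013 0.0007] F [-0.68  0.41  0.23] op 0.996
marker mm [ -4.9 -13.6] z 121.0
shift [-0.0041  0.0012  0.2899] turn [-0.0004 -0.0001  0.0008] t 37.95
[-0.006  0.758 -0.404  2.164  0.828  0.375 -1.964]
```

View pics/p1.png

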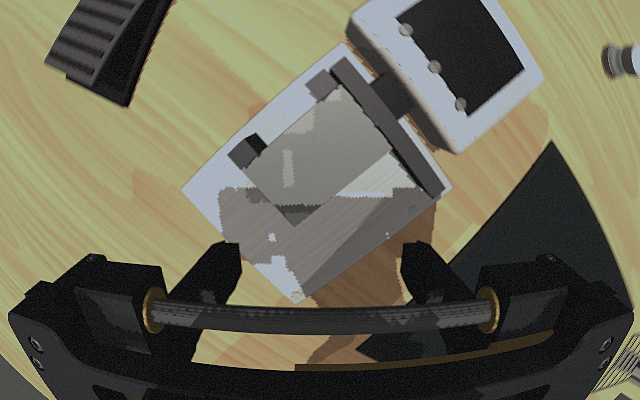

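>>> play_rows([
  [[-1,-0.004,0.001,0.06,0,0,0],[-1,-0.004,0.001,0.13,0,0,0],[-1,-0.004,0.001,0.2,0,0,0],[-1,-0.004,0.001,0.28,0,0,0],[-1,-0.004,0.001,0.288,0,0,0]],
])

```text
clock: 38.62
tool_pos: [0.4533, 0.0731, 0.0339]
eef_rot: [0.908, -0.418, 0.001, -0.0]
contact_force: [0.0, -0.9, 0.4]
opening: 1.0
```

```bash
python3 - <<'E'
from h import *
stm();mm(2,-13,.034,-40);mm(4,-13,.034,-40); print(get_state()["q"].round(3)); snap("wrist","p2")
E
```

```text
t 38.62 pos [0.4533 0.0731 0.0339] yaw -49.43 tilt [0.0014 0.0002] F [ 0.05 -0.9   0.36] op 1.0
marker mm [ -5.8 -12.1] z 33.9
shift [ 0.0219 -0.0142 -0.0003] turn [-0.0004 -0.0002  0.0018] t 38.62
shift [ 0.0271 -0.0185 -0.0003] turn [-0.0004 -0.0002  0.0018] t 38.62
[-0.226  0.924 -0.055  2.197  1.142  0.048 -2.263]
```

View pics/p2.png

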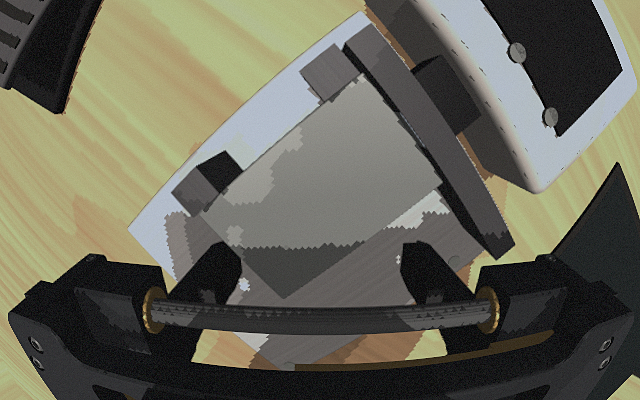

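>>> play_rows([
  [[-1,0.006,-0.004,0,0,0,0],[-1,0.012,-0.008,0,0,0,0],[-1,0.018,-0.012,0,0,0,0],[-1,0.022,-0.014,0,0,0,0],[-1,0.024,-0.016,0,0,0,0]],
])

```text
clock: 39.3
tool_pos: [0.4618, 0.0705, 0.0343]
eef_rot: [0.908, -0.418, 0.001, -0.001]
contact_force: [-0.5, -0.4, -0.4]
opening: 1.003
```

```bash
python3 - <<'E'
from h import *
stm();mm(5,-12,.034,-40)
E
```

```text
t 39.3 pos [0.4618 0.0705 0.0343] yaw -49.47 tilt [0.0018 0.0006] F [-0.54 -0.44 -0.4 ] op 1.003
marker mm [  3.1 -13.2] z 34.3
shift [ 0.0025 -0.0071  0.0009] turn [-0.0006 -0.0002  0.0015] t 39.3
```

>>> play_rows([
  [[-1,0.003,-0.002,0,0,0,0],[-1,0.005,-0.004,0,0,0,0],[-1,0.008,-0.006,0,0,0,0],[-1,0.01,-0.009,0,0,0,0],[-1,0.01,-0.009,0,0,0,0]],
])

```text
clock: 39.92
tool_pos: [0.4633, 0.0701, 0.0341]
eef_rot: [0.909, -0.418, -0.001, 0.0]
contact_force: [-6.6, 1.5, 2.6]
opening: 1.0
```

```bash
python3 - <<'E'
from h import *
stm();snap("wrist","p3")
E
```

```text
t 39.92 pos [0.4633 0.0701 0.0341] yaw -49.38 tilt [-0.0022  0.0006] F [-6.57  1.46  2.57] op 1.0
marker mm [  4.7 -13.3] z 34.1
```

View pics/p3.png

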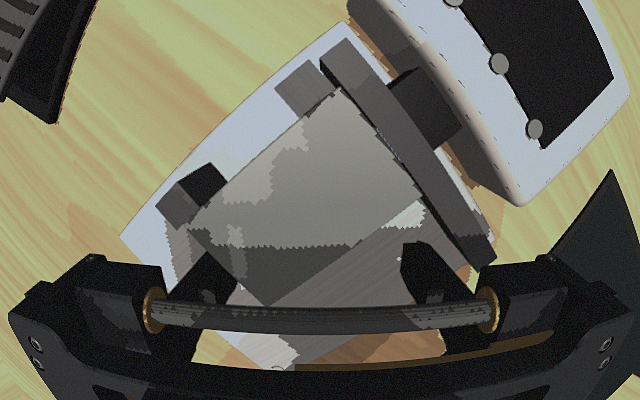

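>>> play_rows([
  [[-1,0.01,-0.009,0,0,0,0],[-1,0.015,-0.012,0,0,0,0],[-1,0,0,0,0,0,0],[-1,-0.02,0.016,0,0,0,0],[-1,-0.025,0.02,-0.03,0,0,0]],
])

```text
clock: 40.6
tool_pos: [0.4543, 0.0721, 0.0429]
eef_rot: [0.909, -0.417, -0.001, 0.001]
contact_force: [-0.3, 0.1, 0.0]
opening: 1.001
```

```bash
python3 - <<'E'
from h import *
stm(); mm(-5,-13,.15,-40)
E
```

```text
t 40.6 pos [0.4543 0.0721 0.0429] yaw -49.33 tilt [-0.0016 -0.0007] F [-0.31  0.1   0.01] op 1.001
marker mm [ -4.6 -12.9] z 42.9
shift [-0.001   0.0018 -0.357 ] turn [0.0005 0.0001 0.0023] t 40.6
```

>>> play_rows([
  [[-1,0,0,-0.1,0,0,0],[-1,0,0,-0.2,0,0,0],[-1,0,0,-0.36,0,0,0],[-1,0,0,-0.36,0,0,0],[-1,0,0,-0.36,0,0,0]],
])

```text
clock: 41.22
tool_pos: [0.455, 0.0716, 0.1506]
eef_rot: [0.909, -0.418, -0.0, 0.001]
contact_force: [0.2, -0.3, -0.4]
opening: 1.002
```

```bash
python3 - <<'E'
from h import *
import pickle
stm(); im,m=snap("wrist","q1"); pickle.dump(m,open("m_q1.pkl","wb")); mm(-5,-13,.15,-40)
im=cv2.imread("pics/q1.png"); cv2.imwrite("pics/q1b.png",cv2.resize(im[20:240,170:470],None,fx=2.6,fy=2.6,interpolation=cv2.INTER_CUBIC))
im,m=snap("top","q2"); cv2.imwrite("pics/q2b.png",cv2.resize(im[130:310,160:340,::-1],None,fx=3.3,fy=3.3,interpolation=cv2.INTER_CUBIC))
E
```

```text
t 41.23 pos [0.455  0.0716 0.1506] yaw -49.4 tilt [-0.0008 -0.0015] F [ 0.24 -0.29 -0.42] op 1.002
marker mm [ -3.9 -13.3] z 150.6
shift [-0.0024  0.0006  0.0005] turn [0.0009 0.     0.0021] t 41.27
```

View pics/q1b.png

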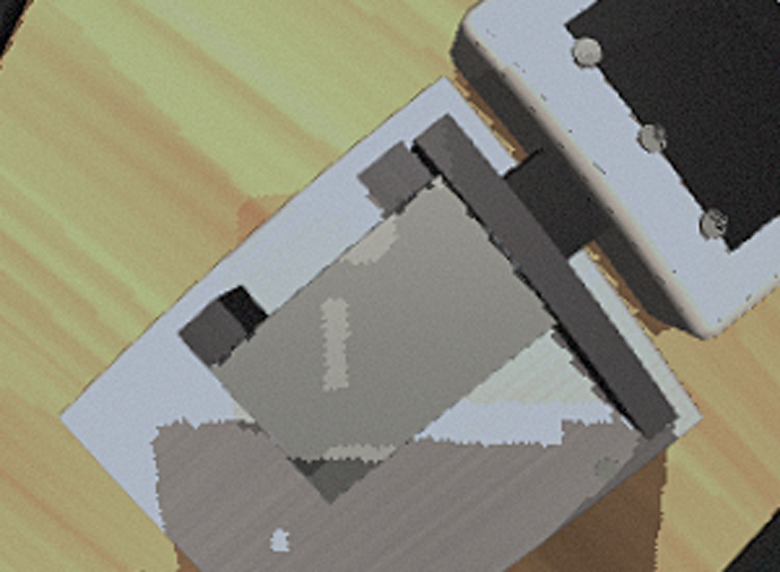

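View pics/q2b.png

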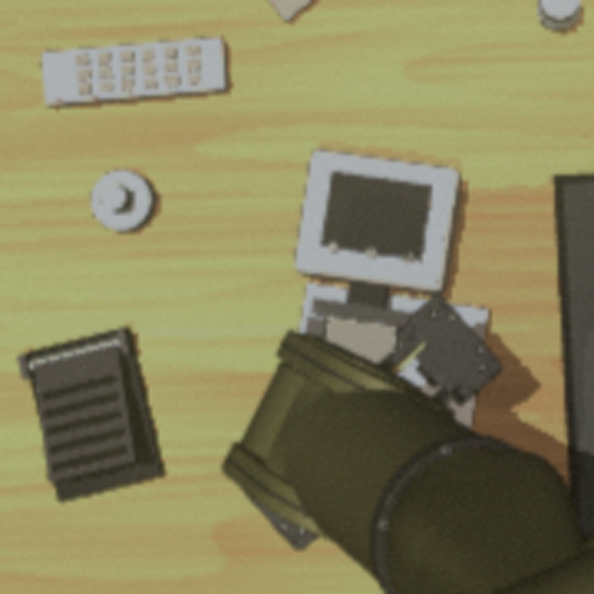

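```bash
python3 - <<'E'
from h import *
import pickle
m=pickle.load(open("m_q1.pkl","rb"))
def tom(P): 
    c,n=np.cos(TH),np.sin(TH); return ((P[:,:2]-T0)@np.array([[c,-n],[n,c]])*1000).round(1)
Q=tom(onz(m,"wrist",crop([(437,180),(553,328),(331,502),(215,366)],170,20,2.6),.042)); print(Q,Q.mean(0))
print("bed",tom(onz(m,"wrist",crop([(60,414),(444,77),(700,416)],170,20,2.6),.012)))
print("fence back corners",tom(onz(m,"wrist",crop([(451,115),(679,416)],170,20,2.6),.052)))
m=vision.camera_model("top")
print("weight disc",onz(m,"top",crop([(123,201)],160,130,3.3),.022))
print("knob",onz(m,"top",crop([(121,199)],160,130,3.3),.046))
move(.632,.293,.16,-50)
E
```

```text
[[ 63.3  48.3]
 [ 62.8  -7.2]
 [-23.9  -6.8]
 [-22.5  48.7]] [19.925 20.75 ]
bed [[-87.2  74.1]
 [ 89.1  73.3]
 [ 88.9 -73.2]]
fence back corners [[ 77.3  60.1]
 [ 77.2 -50.3]]
weight disc [[0.63055986 0.28765805 0.022     ]]
knob [[0.62963894 0.28347072 0.046     ]]
shift [-0.1735 -0.9301 -0.0367] turn [0.0011 0.0002 0.0036] t 41.33
```

>>> play_rows([
  [[-1,-0.03,-0.2,-0.03,0,0,0],[-1,-0.08,-0.4,-0.03,0,0,0],[-1,-0.12,-0.6,-0.03,0,0,0],[-1,-0.16,-0.74,-0.03,0.001,0,0.003],[-1,-0.16,-0.8,-0.03,0.001,0,0.003]],
])

```text
clock: 41.95
tool_pos: [0.6048, 0.268, 0.1563]
eef_rot: [0.907, -0.42, -0.001, -0.0]
contact_force: [0.0, 0.1, -0.1]
opening: 1.002
```

>>> play_rows([
  [[-1,0,0,0,0,0,0],[-1,0,0,0,0,0,0]],
])

```text
clock: 42.2
tool_pos: [0.6036, 0.2673, 0.1549]
eef_rot: [0.908, -0.42, -0.002, 0.001]
contact_force: [-0.6, -1.0, -0.9]
opening: 0.998
```

```bash
python3 - <<'E'
from h import *
import pickle
st(); im,m=snap("wrist","r1"); pickle.dump(m,open("m_r1.pkl","wb"))
E
```

```text
t 42.2 pos [0.6036 0.2673 0.1549] yaw -49.67 tilt [-0.0042 -0.0012] F [-0.63 -0.97 -0.88] op 0.998
```

View pics/r1.png

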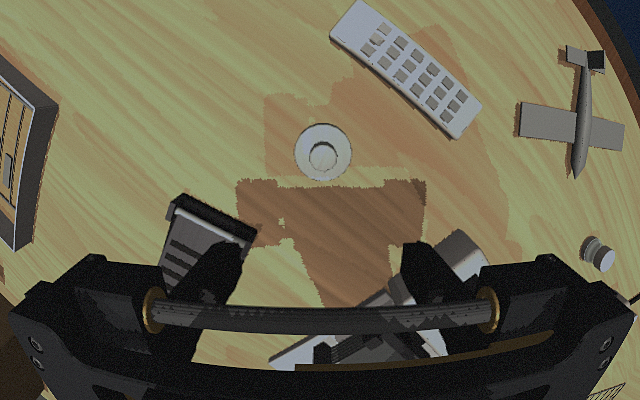

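```bash
python3 - <<'E'
from h import *
import pickle
m=pickle.load(open("m_r1.pkl","rb"))
print(onz(m,"wrist",[(323,156)],.046),onz(m,"wrist",[(323,152)],.022))
a=.632,.289
move(*a,.0435,-50); move(*a,.09,-50)
E
```

```text
[[0.63373007 0.29159289 0.046     ]] [[0.63316726 0.29093628 0.022     ]]
shift [ 0.0052 -0.1206  0.3724] turn [0.0011 0.0005 0.0017] t 42.25
shift [ 0.0049 -0.12    0.2174] turn [0.0011 0.0005 0.0017] t 42.25
```

>>> play_rows([
  [[-1,0.003,-0.06,0,0.001,0,0.001],[-1,0.003,-0.127,0.08,0.001,0,0.001],[-1,0.003,-0.127,0.16,0.001,0,0.001],[-1,0.003,-0.127,0.24,0.001,0,0.001],[-1,0.003,-0.127,0.3,0.001,0,0.001]],
])

```text
clock: 42.88
tool_pos: [0.632, 0.2894, 0.0632]
eef_rot: [0.907, -0.422, -0.001, 0.001]
contact_force: [0.4, -0.3, 0.5]
opening: 0.999
```

```bash
python3 - <<'E'
from h import *
st(); move(.6333,.2908,.0435,-50)
E
```

```text
t 42.88 pos [0.632  0.2894 0.0632] yaw -49.88 tilt [-0.0033 -0.0009] F [ 0.41 -0.31  0.46] op 0.999
shift [-0.0008 -0.0064  0.0655] turn [0.001  0.0005 0.0007] t 42.88
```

>>> play_rows([
  [[-1,-0.001,-0.006,0.035,0.001,0,0.001],[0,-0.001,-0.006,0.062,0.001,0,0.001],[1,-0.001,-0.006,0.062,0.001,0,0.001],[1,-0.001,-0.006,0.062,0.001,0,0.001],[1,-0.001,-0.006,0.062,0.001,0,0.001]],
], force=20)

```text
clock: 43.5
tool_pos: [0.6336, 0.291, 0.0453]
eef_rot: [0.906, -0.423, -0.0, -0.001]
contact_force: [-0.1, -0.3, 0.6]
opening: 0.569
```

>>> play_rows([
  [[1,0,0,0,0,0,0],[1,0,0,0,0,0,0],[1,0,0,0,0,0,0],[1,0,0,0,0,0,0]],
], force=20)

```text
clock: 44.0
tool_pos: [0.6337, 0.291, 0.0454]
eef_rot: [0.906, -0.423, -0.0, -0.001]
contact_force: [-0.7, -0.0, 0.8]
opening: 0.242
```

```bash
python3 - <<'E'
from h import *
st(); move(.4844+.0,.1023,.15,-50)
snap("wrist","r2")
E
```

```text
t 44.0 pos [0.6337 0.291  0.0454] yaw -50.06 tilt [0.0004 0.0017] F [-0.72 -0.04  0.81] op 0.242
shift [ 0.1625  0.7849 -0.3498] turn [-0.0004  0.0003 -0.0003] t 44.0
```

View pics/r2.png

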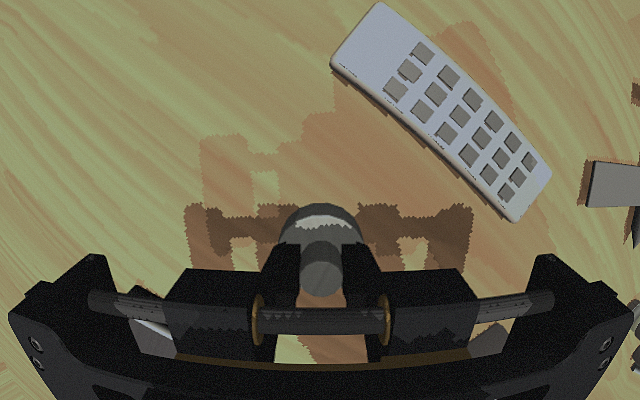

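>>> play_rows([
  [[1,0,0,-0.1,0,0,0],[1,0,0.05,-0.25,0,0,0],[1,0.04,0.2,-0.35,0,0,0],[1,0.08,0.38,-0.35,0,0,0],[1,0.12,0.55,-0.35,0,0,0]],
], force=30)

```text
clock: 44.68
tool_pos: [0.5288, 0.1554, 0.1501]
eef_rot: [0.906, -0.423, -0.0, -0.0]
contact_force: [0.8, -0.9, -2.9]
opening: 0.24
```

```bash
python3 - <<'E'
from h import *
stm(); mm(20,21.5,.14,-40)
snap("wrist","r3")
E
```

```text
t 44.67 pos [0.5288 0.1554 0.1501] yaw -50.08 tilt [-0.0003  0.0008] F [ 0.81 -0.87 -2.91] op 0.24
marker mm [54.7 81.8] z 150.1
shift [0.042  0.2282 0.0334] turn [-0.0001  0.0002 -0.0018] t 44.67
```

View pics/r3.png

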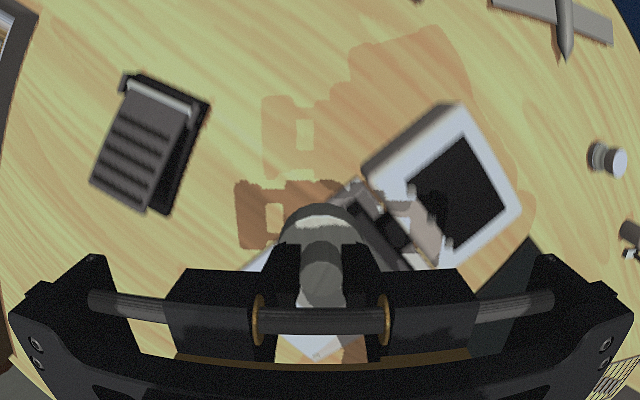

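>>> play_rows([
  [[1,0.02,0.1,0,0,0,0],[1,0.04,0.19,0.02,0,0,0],[1,0.042,0.228,0.03,0,0,0],[1,0.042,0.228,0.03,0,0,0],[1,0.042,0.228,0.06,0,0,0]],
])

```text
clock: 45.35
tool_pos: [0.4793, 0.0946, 0.1319]
eef_rot: [0.905, -0.424, -0.001, 0.006]
contact_force: [1.1, 0.1, -3.1]
opening: 0.238
```

```bash
python3 - <<'E'
from h import *
stm(); mm(20,21.5,.0875,-40)
E
```

```text
t 45.35 pos [0.4793 0.0946 0.1319] yaw -50.22 tilt [-0.0075 -0.0092] F [ 1.07  0.05 -3.12] op 0.238
marker mm [16.3 13.5] z 131.9
shift [-0.0082 -0.03    0.1478] turn [ 0.0037 -0.0007 -0.0026] t 45.35
```

>>> play_rows([
  [[1,-0.008,-0.03,0,0.003,-0.001,-0.002],[1,-0.008,-0.03,0.04,0.004,-0.001,-0.002],[1,-0.008,-0.03,0.08,0.004,-0.001,-0.002],[1,-0.008,-0.03,0.12,0.004,-0.001,-0.002],[1,-0.008,-0.03,0.13,0.004,-0.001,-0.002]],
])

```text
clock: 45.98
tool_pos: [0.4838, 0.1015, 0.0917]
eef_rot: [0.907, -0.421, -0.001, 0.0]
contact_force: [-0.1, -0.3, -4.0]
opening: 0.239
```

```bash
python3 - <<'E'
from h import *
stm(); mm(20,21.5,.0873,-40)
E
```

```text
t 45.98 pos [0.4838 0.1015 0.0917] yaw -49.84 tilt [-0.0017  0.0003] F [-0.14 -0.3  -3.97] op 0.239
marker mm [19.5 21.1] z 91.7
shift [ 0.0005 -0.0022  0.0147] turn [ 0.0004  0.0004 -0.0005] t 45.98
```

>>> play_rows([
  [[1,0,0,0.005,0,0,0],[1,0,0,0.01,0,0,0],[1,0,0,0.014,0,0,0],[1,0,0,0.016,0,0,0],[1,0,0,0.016,0,0,0]],
])

```text
clock: 46.6
tool_pos: [0.4839, 0.1015, 0.0873]
eef_rot: [0.907, -0.421, -0.001, 0.0]
contact_force: [-0.6, -0.3, 1.7]
opening: 0.24
```

```bash
python3 - <<'E'
from h import *
stm()
E
```

```text
t 46.6 pos [0.4839 0.1015 0.0873] yaw -49.85 tilt [-0.0012  0.0003] F [-0.56 -0.31  1.72] op 0.24
marker mm [19.6 21.1] z 87.3
```

>>> play_rows([
  [[0.3,0,0,0,0,0,0],[0.1,0,0,0,0,0,0],[-0.2,0,0,0,0,0,0],[-0.3,0,0,-0.03,0,0,0],[-0.3,0,0,-0.1,0,0,0]],
])

```text
clock: 47.22
tool_pos: [0.4834, 0.1014, 0.1175]
eef_rot: [0.907, -0.421, -0.001, 0.001]
contact_force: [0.1, 0.1, 0.3]
opening: 0.653
```

>>> play_rows([
  [[-0.3,0,0,-0.12,0,0,0],[-0.3,0,0,-0.3,0,0,0],[-0.3,0,0,-0.35,0,0,0],[-0.3,0,0,-0.35,0,0,0],[-0.3,0,0,-0.35,0,0,0]],
])

```text
clock: 47.85
tool_pos: [0.4829, 0.1008, 0.2213]
eef_rot: [0.907, -0.421, -0.002, 0.002]
contact_force: [-1.0, -0.1, -1.2]
opening: 0.649
```

```bash
python3 - <<'E'
from h import *
import pickle
stm(); im,m=snap("wrist","s1"); pickle.dump(m,open("m_s1.pkl","wb"));
im=cv2.imread("pics/s1.png"); cv2.imwrite("pics/s1b.png",cv2.resize(im[60:300,170:470],None,fx=2.5,fy=2.5,interpolation=cv2.INTER_CUBIC))
E
```

```text
t 47.85 pos [0.4829 0.1008 0.2213] yaw -49.83 tilt [-0.005  -0.0014] F [-0.98 -0.08 -1.15] op 0.649
marker mm [18.8 20.2] z 221.3
```

View pics/s1b.png

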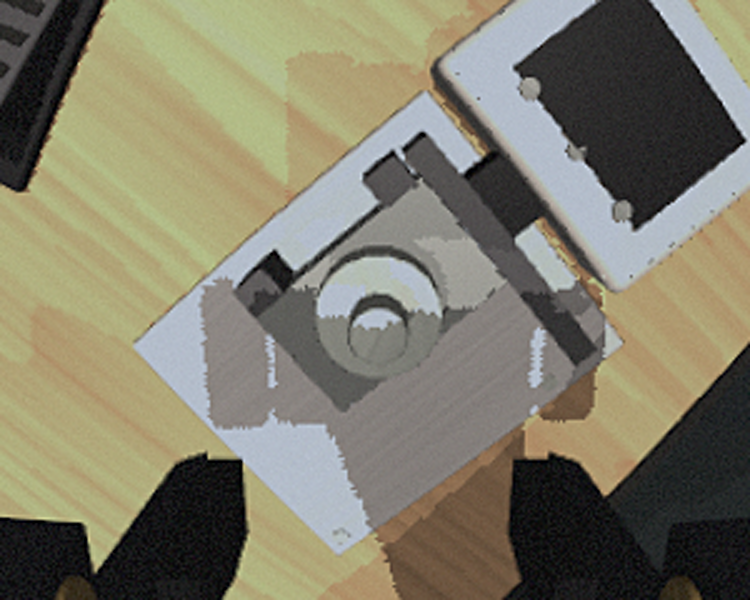

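```bash
python3 - <<'E'
from h import *
m=vision.camera_model("top")
print(onz(m,"top",crop([(22,355),(128,328),(163,470),(60,500)],160,130,3.3),.03))
print(onz(m,"top",crop([(30,368),(122,344)],160,130,3.3),.03))
move(.43,.29,.22,-75)
E
```

```text
[[0.5080824  0.36748973 0.03      ]
 [0.52746278 0.28247249 0.03      ]
 [0.41395817 0.25546241 0.03      ]
 [0.39237867 0.33756573 0.03      ]]
[[0.49755062 0.36111435 0.03      ]
 [0.51480309 0.28737225 0.03      ]]
shift [-0.5953 -0.2722  0.0039] turn [0.0018 0.0004 0.1399] t 47.9
```

>>> play_rows([
  [[0.5,-0.15,-0.06,0,0,0,0.05],[0.5,-0.3,-0.13,0,0,0,0.1],[0.5,-0.45,-0.2,0,0.001,0,0.14],[1,-0.595,-0.27,0,0.002,0,0.14],[1,-0.595,-0.27,0,0.002,0,0.14]],
], force=20)

```text
clock: 48.52
tool_pos: [0.4271, 0.2942, 0.2204]
eef_rot: [0.796, -0.606, -0.002, -0.001]
contact_force: [0.1, -0.2, -0.4]
opening: 0.106
```

>>> play_rows([
  [[1,0,0,0,0,0,0],[1,0,0,0,0,0,0],[1,0,0,0,0,0,0]],
])

```text
clock: 48.9
tool_pos: [0.4275, 0.2929, 0.2201]
eef_rot: [0.795, -0.606, -0.002, -0.001]
contact_force: [-0.1, -0.8, 1.0]
opening: 0.006
```

```bash
python3 - <<'E'
from h import *
import pickle
st(); im,m=snap("wrist","u1"); pickle.dump(m,open("m_u1.pkl","wb"))
im=cv2.imread("pics/u1.png"); cv2.imwrite("pics/u1b.png",cv2.resize(im[40:260,170:470],None,fx=2.6,fy=2.6,interpolation=cv2.INTER_CUBIC))
E
```

```text
t 48.9 pos [0.4275 0.2929 0.2201] yaw -74.66 tilt [-0.0022  0.0031] F [-0.11 -0.82  1.02] op 0.006
```

View pics/u1b.png

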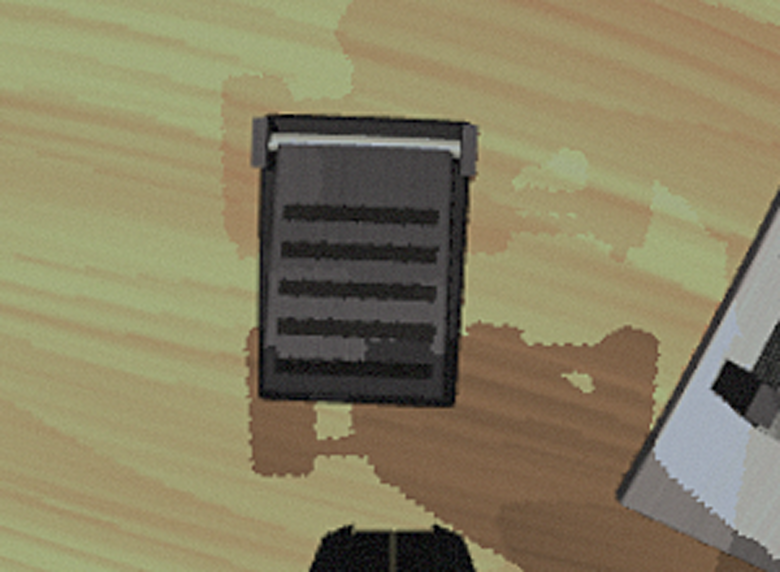

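```bash
python3 - <<'E'
from h import *
import pickle
m=pickle.load(open("m_u1.pkl","rb"))
H=onz(m,"wrist",crop([(262,143),(467,150)],170,40,2.6),.025);print(H,H.mean(0))
B=onz(m,"wrist",crop([(260,117),(476,122),(260,397),(455,405)],170,40,2.6),.010);print(B)
for z in(.03,.04,.05): print(onz(m,"wrist",crop([(355,327),(354,370),(354,385)],170,40,2.6),z))
h=H.mean(0)[:2]; d=H[0,:2]-H[1,:2]; n=np.array([d[1],-d[0]])/np.linalg.norm(d); print(n,np.degrees(np.arctan2(n[1],n[0])),h-.081*n)
E
```

```text
[[0.49892867 0.36684376 0.025     ]
 [0.51699306 0.28789457 0.025     ]] [0.50796086 0.32736916 0.025     ]
[[0.50909083 0.3728836  0.01      ]
 [0.52992976 0.28629949 0.01      ]
 [0.3912781  0.3444427  0.01      ]
 [0.4104477  0.26066611 0.01      ]]
[[0.43687475 0.31191946 0.03      ]
 [0.41945933 0.30779062 0.03      ]
 [0.41330783 0.30619258 0.03      ]]
[[0.4390249  0.31199153 0.04      ]
 [0.42215929 0.30799304 0.04      ]
 [0.41620199 0.30644545 0.04      ]]
[[0.44117505 0.31206361 0.05      ]
 [0.42485924 0.30819546 0.05      ]
 [0.41909615 0.30669832 0.05      ]]
[0.97480791 0.22304603] 12.888004374195864 [0.42900142 0.30930243]
```

```bash
python3 - <<'E'
from h import *
move(.429,.308,.085,-76.5)
E
```

```text
shift [-0.0448 -0.0182  0.4509] turn [0.0003 0.0012 0.0103] t 48.95
```

>>> play_rows([
  [[1,-0.045,-0.018,0.1,0,0.001,0.01],[1,-0.045,-0.018,0.25,0,0.001,0.01],[1,-0.045,-0.018,0.4,0,0.001,0.01],[1,-0.045,-0.018,0.45,0,0.001,0.01],[1,-0.045,-0.018,0.45,0,0.001,0.01]],
])

```text
clock: 49.58
tool_pos: [0.4285, 0.3072, 0.0843]
eef_rot: [0.785, -0.619, -0.001, 0.001]
contact_force: [0.5, -0.3, -0.4]
opening: 0.002
```

```bash
python3 - <<'E'
from h import *
st(); move(.429,.308,.06,-76.5)
E
```

```text
t 49.58 pos [0.4285 0.3072 0.0843] yaw -76.47 tilt [-0.0027 -0.0016] F [ 0.54 -0.27 -0.35] op 0.002
shift [-0.0022 -0.0023  0.081 ] turn [ 0.001  -0.0003  0.0002] t 49.58
```

Before pressing, a quick check of the pack from the side, and a slow descent to contact.

>>> play_rows([
  [[1,-0.002,-0.002,0.02,0,0,0],[1,-0.002,-0.002,0.04,0,0,0],[1,-0.002,-0.002,0.06,0,0,0],[1,-0.002,-0.002,0.07,0,0,0],[1,-0.002,-0.002,0.07,0,0,0]],
])

```text
clock: 50.2
tool_pos: [0.4285, 0.3079, 0.0633]
eef_rot: [0.786, -0.619, -0.001, 0.002]
contact_force: [-2.0, -0.3, 3.0]
opening: 0.007
```

```bash
python3 - <<'E'
from h import *
st(); snap("side","v1")
E
```

```text
t 50.2 pos [0.4285 0.3079 0.0633] yaw -76.45 tilt [-0.0032 -0.0019] F [-2.05 -0.28  2.98] op 0.007
```

View pics/v1.png

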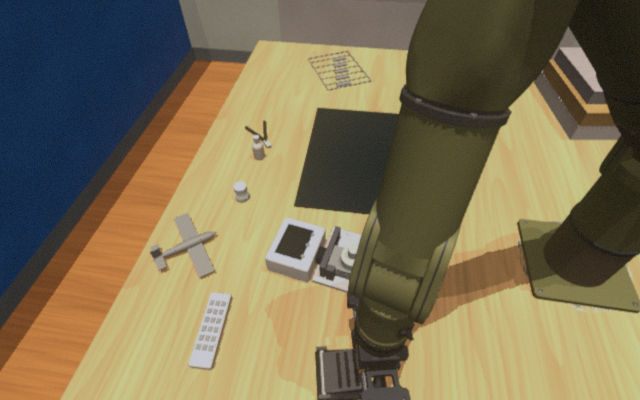

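>>> play_rows([
  [[1,0,0,0.015,0,0,0],[1,0,0,0.03,0,0,0],[1,0,0,0.045,0,0,0],[1,0,0,0.055,0,0,0],[1,0,0,0.055,0,0,0]],
])

```text
clock: 50.88
tool_pos: [0.4272, 0.3077, 0.0475]
eef_rot: [0.786, -0.618, -0.001, 0.002]
contact_force: [-4.8, -1.6, 14.7]
opening: 0.01
```

```bash
python3 - <<'E'
from h import *
st()
E
```

```text
t 50.88 pos [0.4272 0.3077 0.0475] yaw -76.4 tilt [-0.0043 -0.0028] F [-4.8  -1.64 14.75] op 0.01
```

>>> play_rows([
  [[1,0,0,0.008,0,0,0],[1,0,0,0.014,0,0,0],[1,0,0,0.014,0,0,0],[1,0,0,0.014,0,0,0]],
])

```text
clock: 51.38
tool_pos: [0.4271, 0.3077, 0.0464]
eef_rot: [0.786, -0.618, 0.0, 0.002]
contact_force: [-7.8, -4.0, 39.7]
opening: 0.005
```

```bash
python3 - <<'E'
from h import *
st()
E
```

```text
t 51.38 pos [0.4271 0.3077 0.0464] yaw -76.38 tilt [-0.0021 -0.0027] F [-7.78 -4.   39.66] op 0.005
```

>>> play_rows([
  [[1,0,0,0.002,0,0,0],[1,0,0,0.002,0,0,0],[1,0,0,0.002,0,0,0],[1,0,0,0.002,0,0,0]],
])

```text
clock: 51.88
tool_pos: [0.4271, 0.3077, 0.0473]
eef_rot: [0.786, -0.618, 0.0, 0.001]
contact_force: [-4.3, -2.2, 21.2]
opening: 0.004
```

```bash
python3 - <<'E'
from h import *
st(); snap("wrist","w1"); move(.428,.308,.13,-76.5)
E
```

```text
t 51.88 pos [0.4271 0.3077 0.0473] yaw -76.36 tilt [-0.0009 -0.0027] F [-4.34 -2.16 21.2 ] op 0.004
shift [ 0.0004 -0.0027 -0.2758] turn [ 0.0005 -0.0007  0.0008] t 51.92
```

View pics/w1.png

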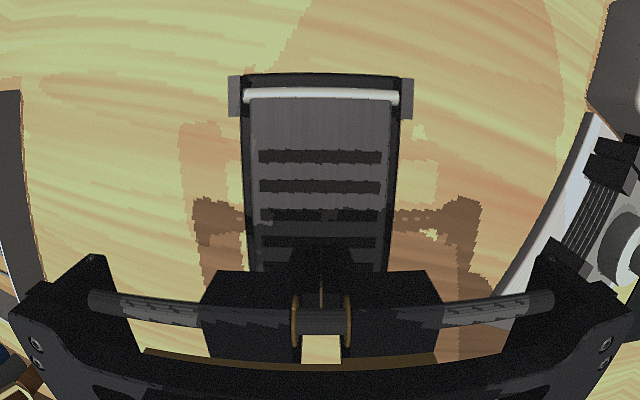

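>>> play_rows([
  [[1,0,0,-0.02,0,0,0],[1,0,0,-0.05,0,0,0],[1,0,0,-0.09,0,0,0],[1,0,0,-0.2,0,0,0],[1,0,0,-0.3,0,0,0]],
])

```text
clock: 52.55
tool_pos: [0.4264, 0.3076, 0.138]
eef_rot: [0.786, -0.618, 0.0, 0.002]
contact_force: [0.5, -0.1, -0.3]
opening: 0.004
```

```bash
python3 - <<'E'
from h import *
st(); move(.42,.14,.25,-99.6)
E
```

```text
t 52.55 pos [0.4264 0.3076 0.138 ] yaw -76.33 tilt [-0.0026 -0.0036] F [ 0.48 -0.08 -0.31] op 0.004
shift [ 0.5388  0.154  -0.3712] turn [ 0.0009 -0.0011  0.1293] t 52.55
```

>>> play_rows([
  [[0.5,0.05,0.02,-0.2,0,0,0.03],[0.5,0.15,0.05,-0.37,0,0,0.05],[0.5,0.3,0.1,-0.37,0.001,-0.001,0.09],[0.5,0.45,0.15,-0.37,0.001,-0.001,0.129],[0.5,0.53,0.15,-0.37,0.001,-0.001,0.129]],
])

```text
clock: 53.18
tool_pos: [0.4188, 0.1396, 0.2497]
eef_rot: [-0.645, 0.764, -0.001, -0.002]
contact_force: [1.2, 1.0, -0.5]
opening: 0.249
```

>>> play_rows([
  [[0.5,0,0,0,0,0,0],[0.5,0,0,0,0,0,0],[0.5,0,0,0,0,0,0],[0.5,0,0,0,0,0,0]],
])

```text
clock: 53.68
tool_pos: [0.4186, 0.1407, 0.2496]
eef_rot: [-0.645, 0.764, -0.0, -0.002]
contact_force: [-0.1, 0.0, -0.2]
opening: 0.249
```

```bash
python3 - <<'E'
from h import *
import pickle
stm(); im,m=snap("wrist","x1"); pickle.dump(m,open("m_x1.pkl","wb"))
im=cv2.imread("pics/x1.png"); cv2.imwrite("pics/x1b.png",cv2.resize(im[40:260,130:430],None,fx=2.6,fy=2.6,interpolation=cv2.INTER_CUBIC))
E
```

```text
t 53.67 pos [0.4186 0.1407 0.2496] yaw -99.62 tilt [-0.0022 -0.0027] F [-0.09  0.   -0.25] op 0.249
marker mm [-51.4  48.7] z 249.6
```

View pics/x1b.png

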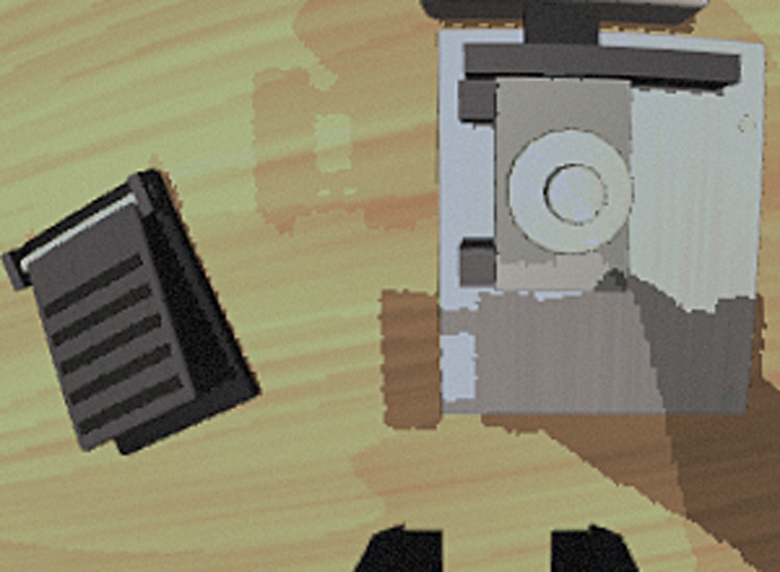

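View pics/x1.png

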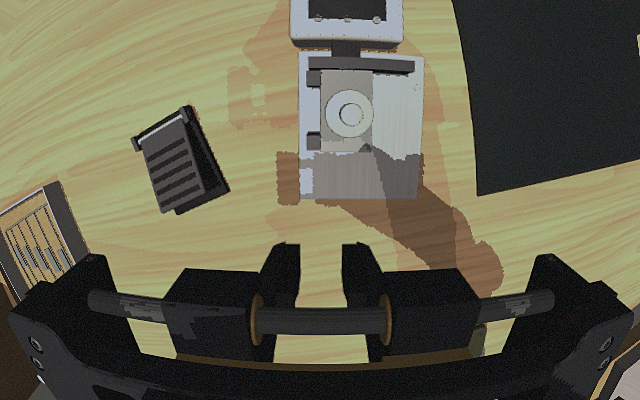

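```bash
python3 - <<'E'
from h import *
import pickle
m=pickle.load(open("m_x1.pkl","rb"))
def tom(P): 
    c,n=np.cos(TH),np.sin(TH); return ((P[:,:2]-T0)@np.array([[c,-n],[n,c]])*1000).round(1)
Q=tom(onz(m,"wrist",crop([(496,80),(631,80),(630,290),(496,287)],130,40,2.6),.042)); print(Q,Q.mean(0))
print(tom(onz(m,"wrist",crop([(571,191)],130,40,2.6),.064)),tom(onz(m,"wrist",crop([(577,193)],130,40,2.6),.088)))
move(.42,-.1,.2,-99.6)
E
```

```text
[[ 62.4  48.3]
 [ 63.8  -6.9]
 [-24.8  -8.6]
 [-24.1  48.1]] [19.325 20.225]
[[17.3 19.5]] [[17.5 19.6]]
shift [ 0.789  -0.139   0.1675] turn [ 0.0006 -0.001  -0.0002] t 53.73
```

>>> play_rows([
  [[0.5,0.15,-0.03,0,0,0,0],[0.5,0.35,-0.06,0.1,0,0,0],[0.5,0.55,-0.1,0.17,0,0,0],[0.5,0.75,-0.14,0.17,0,0,0],[0.5,0.79,-0.14,0.17,0,0,0]],
])

```text
clock: 54.35
tool_pos: [0.4196, -0.1045, 0.1986]
eef_rot: [-0.643, 0.766, -0.0, -0.003]
contact_force: [-0.3, 0.6, -0.2]
opening: 0.246
```

>>> play_rows([
  [[0.5,0,0,0,0,0,0],[0.5,0,0,0,0,0,0],[0.5,0,0,0,0,0,0],[0.5,0,0,0,0,0,0]],
])

```text
clock: 54.85
tool_pos: [0.4199, -0.1034, 0.1988]
eef_rot: [-0.643, 0.765, -0.0, -0.003]
contact_force: [0.9, 0.1, -0.5]
opening: 0.247
```

```bash
python3 - <<'E'
from h import *
st(); a,_=snap("wrist","y1"); b,_=snap("top","y2"); c,_=snap("side","y3")
t=cv2.resize(b[200:300,230:320],None,fx=4,fy=4,interpolation=cv2.INTER_CUBIC)
s=cv2.resize(c[220:310,270:420],None,fx=2.66,fy=4.44,interpolation=cv2.INTER_CUBIC)
s=cv2.resize(c[215:305,290:390],None,fx=4,fy=4.445,interpolation=cv2.INTER_CUBIC)
print(t.shape,s.shape)
cv2.imwrite("pics/y4.png",np.hstack([t[:400],s[:400]])[:,:,::-1])
E
```

```text
t 54.85 pos [ 0.4199 -0.1034  0.1988] yaw -99.9 tilt [-0.0034 -0.004 ] F [ 0.94  0.05 -0.51] op 0.247
(400, 360, 3) (400, 400, 3)
```

View pics/y4.png

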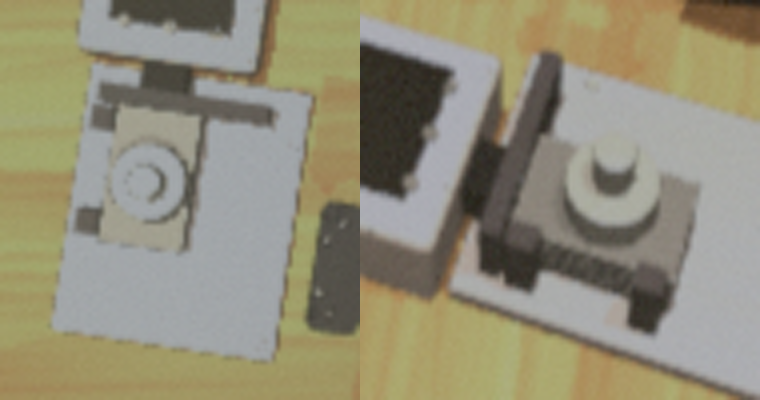

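View pics/y1.png

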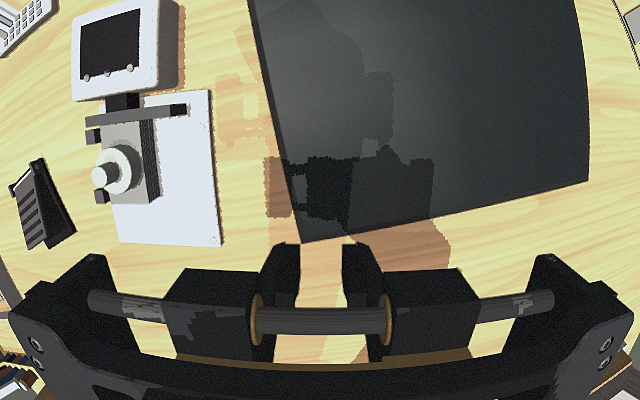

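```bash
python3 - <<'E'
from h import *
r.finish_job(); st()
E
```

```text
the job is handed in; nothing more can be done
the job is handed in; nothing more can be done
```

The job is handed in, at about 55 s of the 208 s allowed; it reports no verdict.

- **Pack:** I squared the two askew blanks against the end fence and side stops. All four blanks from the mat then went on top, each slid up to the fence until it made contact. I squeezed the whole stack, pressed it against the side stops (about 6 N) and tapped it at its tail end towards the fence (about 7 N).
- **Weight:** it stands released on the pack. Its height when it touched down fits six stacked blanks exactly.
- **Pedal:** pressed until it stopped moving (15 N, then about 40 N with only 1 mm more travel), held for about a second, then let up.

**Last checks:**
- In the wrist view, the top blank's centre is about 1 to 2 mm from the squared position. That is within the camera's own error of about 1 to 1.5 mm against the fence and stops, but not far inside the 3 mm limit.
- The weight is about 2 mm from the middle of the pack.
- The pedal looks up, the mat is empty, and the arm was clear of everything. The jar, dropper bottle and remote were never touched.
- The top, side and oblique wrist pictures show the stack edges as flush.

**Not confirmed:** I had no direct view of the tail ends of the lower blanks. That they are flush along the length rests on the contact forces and the tail tap. The pedal angle was judged from force and travel, not read directly.

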